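# Tag the boot lasts and set the warm-air valve

### The job

Turn the lever of the warm-air valve fully shut, and with the air off clip every batch tag lying on the bench onto the straight upright bar of a D-ring in front of a last, one tag to a last: push the snap hook on until the bar is inside and the gate flicks shut behind it, then let it go, resting low down around the bar. Only when all tags are on, open the valve half way, to 45 degrees, and leave the other things on the bench where they are.

Things in the scene. Friction and masses are not known exactly. Their poses are not given: they have to be found in the camera images.
- tag0: batch tag: snap hook 154 mm long, about 230 g, lying flat (may be absent). Origin on the underside; +x along it to the mouth, z up. Black handle x -62 to +2 mm, 26 mm wide, 24 high, to grip across; steel disc at the tail, radius 22 mm, centre x -66, z 7 to 17. In front a steel fork, z 2 to 22 mm: back wall ends at x 8, prongs x 4 to 66, 34 mm apart inside, 52 over all, closed by a gate
- bay0 (a point): middle of the bay inside the fork of tag0: x 33 mm, y 0, z 12 mm in the tag's frame
- gate0 (a joint): brass gate across the mouth of tag0, front face at x 64 mm, hinged at the +y prong; 0 = shut on its stop, up to 1.35 rad inwards. Opens inwards only; sprung: a bar pushed on its middle opens it with 2 to 4 N; it flicks shut behind the bar once the bar's centre is deeper than about x 28 mm (the back wall stops it at x 12)
- tag1: batch tag: snap hook 154 mm long, about 230 g, lying flat (may be absent). Origin on the underside; +x along it to the mouth, z up. Black handle x -62 to +2 mm, 26 mm wide, 24 high, to grip across; steel disc at the tail, radius 22 mm, centre x -66, z 7 to 17. In front a steel fork, z 2 to 22 mm: back wall ends at x 8, prongs x 4 to 66, 34 mm apart inside, 52 over all, closed by a gate
- bay1 (a point): middle of the bay inside the fork of tag1: x 33 mm, y 0, z 12 mm in the tag's frame
- gate1 (a joint): brass gate across the mouth of tag1, front face at x 64 mm, hinged at the +y prong; 0 = shut on its stop, up to 1.35 rad inwards. Opens inwards only; sprung: a bar pushed on its middle opens it with 2 to 4 N; it flicks shut behind the bar once the bar's centre is deeper than about x 28 mm (the back wall stops it at x 12)
- tag2: batch tag: snap hook 154 mm long, about 230 g, lying flat (may be absent). Origin on the underside; +x along it to the mouth, z up. Black handle x -62 to +2 mm, 26 mm wide, 24 high, to grip across; steel disc at the tail, radius 22 mm, centre x -66, z 7 to 17. In front a steel fork, z 2 to 22 mm: back wall ends at x 8, prongs x 4 to 66, 34 mm apart inside, 52 over all, closed by a gate
- bay2 (a point): middle of the bay inside the fork of tag2: x 33 mm, y 0, z 12 mm in the tag's frame
- gate2 (a joint): brass gate across the mouth of tag2, front face at x 64 mm, hinged at the +y prong; 0 = shut on its stop, up to 1.35 rad inwards. Opens inwards only; sprung: a bar pushed on its middle opens it with 2 to 4 N; it flicks shut behind the bar once the bar's centre is deeper than about x 28 mm (the back wall stops it at x 12)
- tag3: batch tag: snap hook 154 mm long, about 230 g, lying flat (may be absent). Origin on the underside; +x along it to the mouth, z up. Black handle x -62 to +2 mm, 26 mm wide, 24 high, to grip across; steel disc at the tail, radius 22 mm, centre x -66, z 7 to 17. In front a steel fork, z 2 to 22 mm: back wall ends at x 8, prongs x 4 to 66, 34 mm apart inside, 52 over all, closed by a gate
- bay3 (a point): middle of the bay inside the fork of tag3: x 33 mm, y 0, z 12 mm in the tag's frame
- gate3 (a joint): brass gate across the mouth of tag3, front face at x 64 mm, hinged at the +y prong; 0 = shut on its stop, up to 1.35 rad inwards. Opens inwards only; sprung: a bar pushed on its middle opens it with 2 to 4 N; it flicks shut behind the bar once the bar's centre is deeper than about x 28 mm (the back wall stops it at x 12)
- cradle0: fixed cradle: cream shoe last, 145 mm high, on an aluminium plate, a steel D-ring upright before it. Origin on the bench at the foot of the D-ring's straight upright bar (8 mm thick, 86 high); +x runs from this bar over the ring to the last, z up. The ring's bow comes down 66 mm behind the bar, the plate begins 72 and the last 90 mm behind it
- cradle1: fixed cradle: cream shoe last, 145 mm high, on an aluminium plate, a steel D-ring upright before it. Origin on the bench at the foot of the D-ring's straight upright bar (8 mm thick, 86 high); +x runs from this bar over the ring to the last, z up. The ring's bow comes down 66 mm behind the bar, the plate begins 72 and the last 90 mm behind it
- cradle2: fixed cradle: cream shoe last, 145 mm high, on an aluminium plate, a steel D-ring upright before it. Origin on the bench at the foot of the D-ring's straight upright bar (8 mm thick, 86 high); +x runs from this bar over the ring to the last, z up. The ring's bow comes down 66 mm behind the bar, the plate begins 72 and the last 90 mm behind it
- cradle3: fixed cradle: cream shoe last, 145 mm high, on an aluminium plate, a steel D-ring upright before it. Origin on the bench at the foot of the D-ring's straight upright bar (8 mm thick, 86 high); +x runs from this bar over the ring to the last, z up. The ring's bow comes down 66 mm behind the bar, the plate begins 72 and the last 90 mm behind it
- valve (a joint): quarter-turn lever valve of the warm-air line: 0 = shut (lever square to the pipe, pointing to the robot; end stop), 1.571 rad = fully open (lever along the pipe, pointing to the robot's left; end stop), growing clockwise seen from above. Stiff, about 0.12 N m; stays where it is left
- valve_grip (a point): on the black lever sleeve, 90 mm out from the valve's axis, at mid-height of the sleeve (98 mm above the bench). The sleeve is 15 mm thick, 26 mm high and runs from 50 to 125 mm from the axis
- valve_axis (a point): on the vertical turning axis of the valve, 98 mm above the bench
- spool: bystander, to be left alone: thread spool, 40 mm wide, 44 mm high
- gluepot: bystander, to be left alone: glue pot, 84 mm wide, 85 mm high
- hammer: bystander, to be left alone: hammer, 240 mm long
- gluebrush: bystander, to be left alone: glue brush, 170 mm long
- jar: bystander, to be left alone: jar, 72 mm wide, 90 mm high
Mind the look-alikes: they are no part of the job. Leave any purple look-alike of the tag3 alone.

How it is judged:
By the outcome, as a careful person would: the job done as asked, in the order asked, and still so for the second after the job is handed in, with the robot touching nothing.
Of tag0, tag1, tag2, tag3 only 3 to 4 are there at a start; the rules pass over those that are not, and their reading is None.
At some moment in a run one of tag0, tag1, tag2, tag3 may be knocked a few centimetres aside while the robot is not near it.
Once in a run the grip may slacken for a moment while it holds something.
It also fails if it takes over 200 s, if anything falls off the work surface, if the arm or the gripper's body presses on something with over 40 N, if the wrist force passes 120 N, or if a joint passes its speed limit or range.

### The arm

A 6-joint arm with a two-finger parallel gripper is mounted at the origin on the work surface. World frame = base frame: x ahead of the robot, y to its left, z up, the work surface at z = 0. Lengths are in mm, angles in degrees, forces in N, time in s.
With the tool pointing down it reaches from about 275 to 725 mm from the base axis. Payload 15.9 kg.
Tool frame: the origin (TCP) lies at the very end of the fingers, on their centre line; the grasp point (between the pads) lies grasp_offset behind it (grasp_offset is the distance from the TCP to the grasp point, in mm); z points along the fingers, y is the direction in which the jaws open and shut (so a half turn about z gives the same grasp; the last joint's range is limited). The gripper opens to 85 mm and grips with 20 to 120 N. Pads are 22 mm wide; open, the fingers measure 114 mm over their backs; the gripper's body (76 mm by 85 mm) begins 54 mm behind the grasp point. The pads swing forward as they close: fully open they stand 13 mm farther back than shut.
Start: joints at [70.989, 12.198, -1.971, 75.831, 0, 90], TCP at [162.866, 472.716, 231.306] pointing down, gripper open.
Joint ranges: [-170.91, 170.91], [-42.67, 98.43], [-65.05, 77.54], [-120.47, 116.71], [-90, 82.35], [-180, 180]. Speed limits (degrees/s): [108.29, 108.29, 136.94, 147.25, 180, 180].

### API

Orientations are given as a 3x3 rotation matrix whose columns are the frame's x, y, z axes.
In Python, from cell import * gives the robot as it stands.
- The arm moves only by the shell command python3 -m inch 'ROWS' [FORCE]. ROWS is JSON, a list of rows, each a list of 3 entries, a list of its own where there are three numbers: the shift along the tool's x, y, z in mm, then the turn, a rotation vector about the tool's x, y, z in rad, then the closure in counts, from 0 (fully open) to 255 (shut). A call has 1 to 20 rows; each row is the pose to reach, as a shift and turn from the pose measured when the call began, along the tool's axes at that moment; what a row does not reach only later rows make up. A row lasts 1/12 s, in which the tool goes at most 41.7 mm and 7.16 degrees, less where a joint would pass 70% of its speed; a pose out of reach is approached as far as the arm can. A call with a gripper value outside its range is refused whole. The fingers move at their own pace and stop on an object; FORCE is the grip in N (left out, the last holds). Time passes only in rows, so rows that repeat a pose let the fingers close. It gives the time, the measured TCP pose, the force and the opening at its end, in the units of the state.
- get_obs(): the state, without advancing time (a new reading comes with each control period).
- capture(name): name is "scene" or "top" or "wrist"; returns the picture (400x640x3 uint8, blue, green, red); there is no depth.
- camera_params(name): a dict with "fov_y" (degrees; the focal length in pixels is half the picture's height over the tangent of half this angle, whatever the lens; pixels are square), "cx", "cy" (the principal point, pixels), "R" (3x3) and "t" (3): a world point X has camera coordinates R X + t. Camera axes: x right, y down, z forward; pixel columns grow to the right and rows downward; lengths in mm; the calibration is good to about 2 mm. A picture is of the moment at which its call begins: read the wrist's pose just before it. camera_params takes no time and is no camera call; for the wrist camera it gives the pose at the moment of the call.
- job_done(): hands the job in, once; it reports no verdict.
The state is a dict: "t": time; "joint_pos": joint angles; "qvel": joint speeds; "effort": joint torques, N m; "eef_pos": TCP position; "tcp_rot": TCP orientation; "ft_force": force on the tool from outside, world axes, zero at the start; "moment": the same for the moment, N m; "width": opening from 0.0 (shut) to 1.0 (fully open).
Only numpy, scipy, OpenCV 4.12 (cv2) and the standard library are available. Lean on these libraries where they do the work, as an engineer would, in place of code of your own. Each camera call takes 0.05 s, during which the arm holds its last target.

## Working session

There is one attempt and no reset: what is moved stays moved. The work goes in short steps, Python scripts to look and compute and a shell command to move; the robot and the scene stay as the last step left them, time stands still between calls to the robot, and variables do not carry over. Pictures are saved under pics/ and viewed, and the job is handed in when it is done.

```bash
ls -la; mkdir -p pics; python3 - <<'E'
from cell import *
import cv2
o=get_obs(); print({k:o[k] for k in o})
try: print(grasp_offset)
except Exception as e: print(e)
for n in("scene","top","wrist"):
    p=camera_params(n); print(n,p); cv2.imwrite(f"pics/{n}0.png",capture(n))
E
```

```text
total 12
drwxr-xr-x  3 agent agent 4096 Dec  7 04:03 .
drwxr-xr-x 23 root  root  4096 Dec  7 04:03 ..
drwxr-xr-x  2 agent agent 4096 Dec  7 04:03 pics
{'t': 0.0, 'joint_pos': array([ 7.09914774e+01,  1.22214656e+01, -2.00708272e+00,  7.58312668e+01,
        1.10556319e-03,  9.00019352e+01]), 'qvel': array([ 0.04305846, -0.15434361,  0.02178459, -0.02492337,  0.11585411,
       -0.00890135]), 'effort': array([-1.57612183e-03, -6.86158276e+01,  4.87124097e+01,  1.71505439e-02,
       -2.54902052e-04,  9.11914555e-06]), 'eef_pos': array([162.74141849, 472.42581021, 230.85328492]), 'tcp_rot': array([[-9.45459129e-01,  3.25740551e-01, -3.58273963e-04],
       [ 3.25740747e-01,  9.45458621e-01, -9.80758336e-04],
       [ 1.92604461e-05, -1.04397135e-03, -9.99999455e-01]]), 'ft_force': array([-0.49349767,  0.24496906, -0.53339049]), 'moment': array([-0.00677653,  0.01545733,  0.05574489]), 'width': 1.0024932419137516}
18.700000000000003
scene {'fov_y': 57.33458151402228, 'cx': 317.8634335851079, 'cy': 195.6255315129345, 'R': array([[-0.87936797,  0.4757045 ,  0.02042533],
       [ 0.25806271,  0.51221689, -0.81916878],
       [-0.40014448, -0.71507978, -0.57318872]]), 't': array([ 412.90869662,  -85.35765204, 1311.47485085])}
top {'fov_y': 54.605880509816444, 'cx': 316.6378507571697, 'cy': 201.52377862090353, 'R': array([[ 3.38818983e-03, -9.99994196e-01, -3.57163423e-04],
       [-9.91278239e-01, -3.31160392e-03, -1.31744018e-01],
       [ 1.31742070e-01,  8.00422069e-04, -9.91283706e-01]]), 't': array([  29.78500625,  491.78150658, 1074.41140273])}
wrist {'fov_y': 64.75724713854372, 'cx': 315.4288005537264, 'cy': 195.7577742254846, 'R': array([[ 0.32522476,  0.94563416, -0.00221229],
       [ 0.89867625, -0.30834511,  0.31193636],
       [ 0.29429553, -0.10343756, -0.95010042]]), 't': array([-498.65470188,  -42.10401598,  379.6452539 ])}
```

View pics/top0.png

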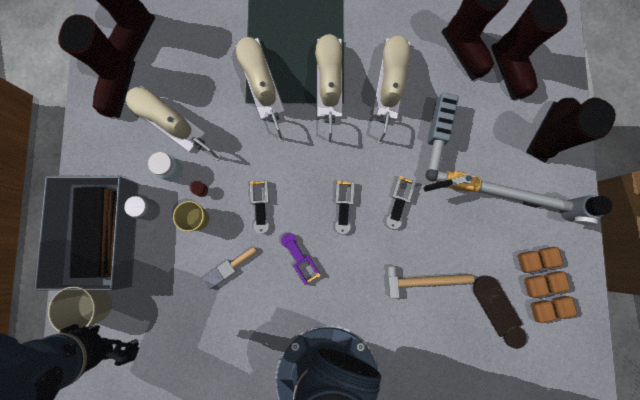

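View pics/scene0.png

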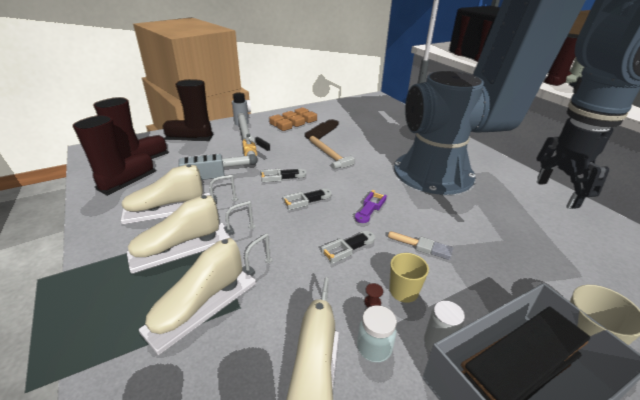

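View pics/wrist0.png

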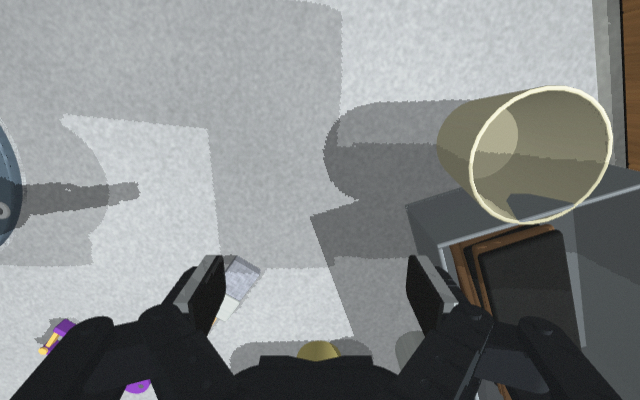

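```bash
cat > h.py <<'E'
from cell import *
import numpy as np, cv2
def K(p):
    f=200/np.tan(np.radians(p["fov_y"]/2)); return f,p["cx"],p["cy"]
def ray(p,u,v):
    f,cx,cy=K(p); R=np.array(p["R"]); t=np.array(p["t"])
    return -R.T@t, R.T@np.array([(u-cx)/f,(v-cy)/f,1])
def pt(p,u,v,z):
    c,d=ray(p,u,v); return c+d*(z-c[2])/d[2]
def proj(p,X):
    f,cx,cy=K(p); c=np.array(p["R"])@np.array(X)+np.array(p["t"]); return np.array([f*c[0]/c[2]+cx,f*c[1]/c[2]+cy])
def tri(p1,u1,p2,u2):
    a,d=ray(p1,*u1); b,e=ray(p2,*u2)
    s=np.linalg.lstsq(np.stack([d,-e],1),b-a,rcond=None)[0]
    A,B=a+d*s[0],b+e*s[1]; return (A+B)/2,np.linalg.norm(A-B)
def crop(im,x,y,w,h,name,k):
    cv2.imwrite("pics/"+name,cv2.resize(im[y:y+h,x:x+w],None,fx=k,fy=k,interpolation=cv2.INTER_CUBIC))
def rel(target,R=None):
    "shift in tool axes from now to TCP target (world), and rotvec in tool axes to R"
    from scipy.spatial.transform import Rotation as Q
    o=get_obs(); T=np.array(o["tcp_rot"])
    print("t",round(o["t"],2),"tcp",np.round(o["eef_pos"],1),"shift",np.round(T.T@(np.array(target)-o["eef_pos"]),1),"turn",None if R is None else np.round(Q.from_matrix(T.T@R).as_rotvec(),3))
def down(deg):
    "tool pointing down, tool y (jaw axis) at deg from world x; x= y cross z"
    a=np.radians(deg); y=np.array([np.cos(a),np.sin(a),0]); z=np.array([0,0,-1.]); return np.stack([np.cross(y,z),y,z],1)
E
python3 - <<'E'
from h import *
im=cv2.imread("pics/top0.png")
crop(im,230,100,200,150,"c1.png",4); crop(im,400,80,200,150,"c2.png",4); crop(im,100,80,200,150,"c3.png",4)
E
```

```text
(no output)
```

View pics/c1.png

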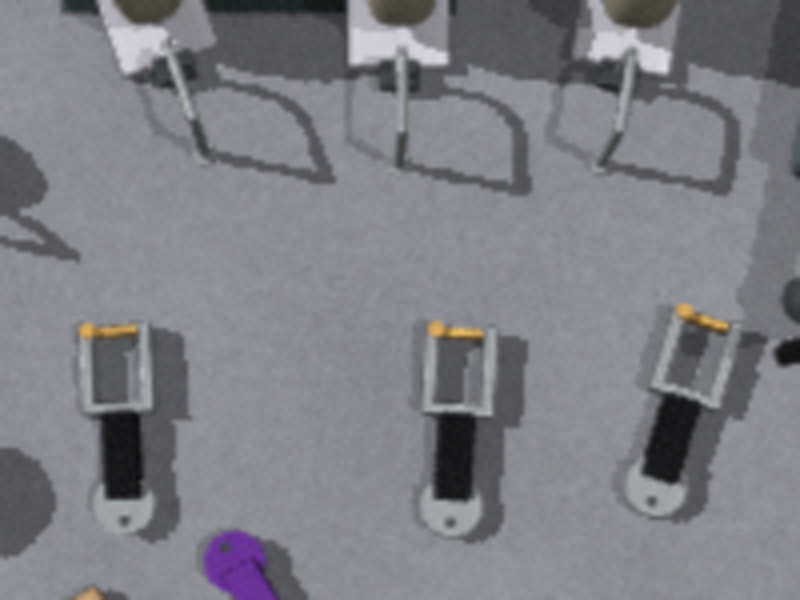

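View pics/c2.png

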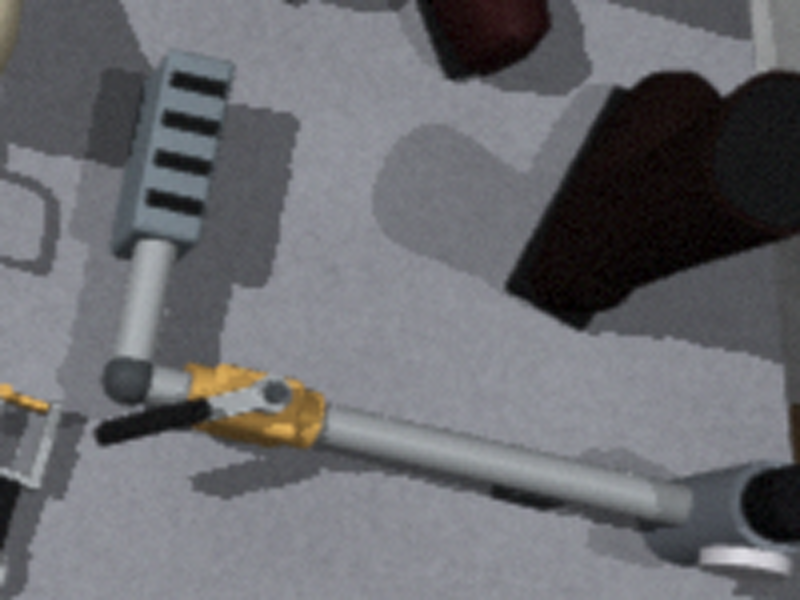

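View pics/c3.png

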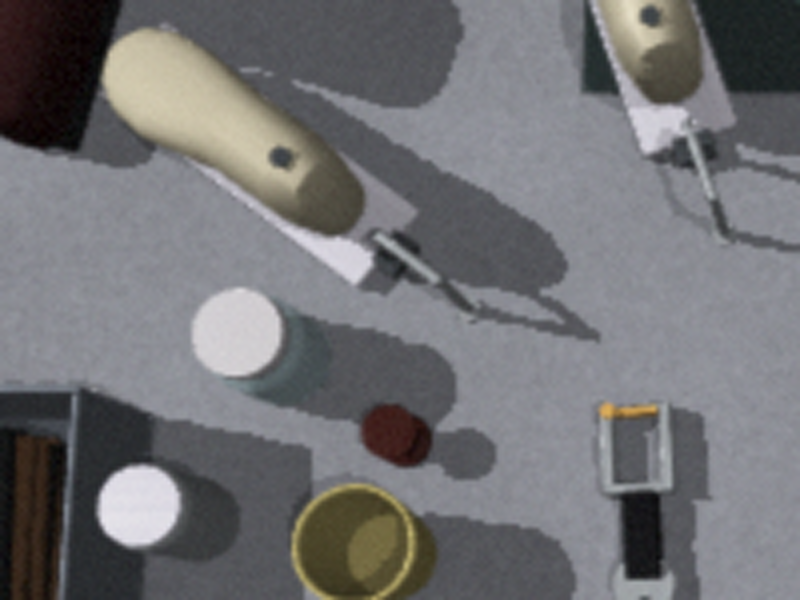

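```bash
python3 - <<'E'
from h import *
p=camera_params("top")
c1=lambda u,v:(230+u/4,100+v/4); c2=lambda u,v:(400+u/4,80+v/4); c3=lambda u,v:(100+u/4,80+v/4)
def P(n,q,z): print(n,np.round(pt(p,*q,z)[:2],1))
P("axis",c2(275,390),115); P("tip",c2(100,432),111); P("slv in",c2(210,410),111)
P("pipeL",c2(185,385),70);P("pipeR",c2(680,500),70)
for n,q,m in(("bar0",c3(475,316),c3(375,238)),("bar1",c1(204,157),c1(175,50)),("bar2",c1(400,164),c1(401,50)),("bar3",c1(600,167),c1(630,52))):
    a=pt(p,*q,2);b=pt(p,*m,86);d=b-a;print(n,np.round(a[:2],1),"top far",np.round(b[:2],1),np.hypot(*d[:2]),np.degrees(np.arctan2(d[1],d[0])))
for n,g,d in(("tagA",((86+137)/2,331),(124,512)),("tagB",((436+484)/2,331),(450,514)),("tagC",((683+728)/2,319),(655,493))):
    a=pt(p,*c1(*d),17);b=pt(p,*c1(*g),20);v=b-a;print(n,"disc",np.round(a[:2],1),"gate",np.round(b[:2],1),np.hypot(*v[:2]),np.degrees(np.arctan2(v[1],v[0])))
crop(cv2.imread("pics/scene0.png"),110,130,266,200,"s1.png",3)
E
```

```text
axis [ 546.6 -373.6]
tip [ 518.6 -257.3]
slv in [ 533.7 -331.2]
pipeL [ 558.9 -329.1]
pipeR [ 479.4 -666.8]
bar0 [622.6 323.6] top far [657.2 373.3] 60.507532863842385 55.12978606985961
bar1 [683.9 139. ] top far [736.  152.5] 53.76805655956867 14.481115357772318
bar2 [679.  -8.] top far [736.5  -5.9] 57.54001975078515 2.0660349911223057
bar3 [ 677.1 -157.9] top far [ 735.5 -166.4] 59.00517175236346 -8.275312999243809
tagA disc [416.5 191. ] gate [547.9 202.6] 131.85727890659498 5.043825306395482
tagB disc [415.9 -43.1] gate [548.7 -50.9] 133.06453363823323 -3.356703592824259
tagC disc [ 431.5 -190.5] gate [ 558.2 -229.6] 132.59074534741356 -17.12866487951508
```

View pics/s1.png

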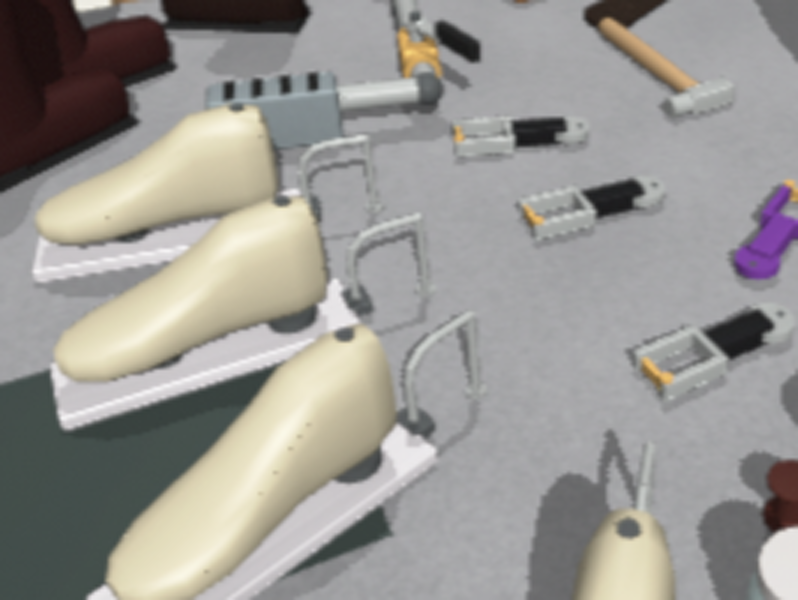

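```bash
python3 - <<'E'
from h import *
rel([525,-284,200],down(13.5))
R=down(13.5); print(R)
E
```

```text
t 0.15 tcp [162.8 472.5 230.9] shift [-588.9 -597.3   31.4] turn [-1.000e-03  0.000e+00  1.003e+00]
[[-0.23344536  0.97236992  0.        ]
 [ 0.97236992  0.23344536  0.        ]
 [ 0.          0.         -1.        ]]
```

```bash
python3 -m inch '[[[-145,-150,0],[0,0,0.25],0],[[-145,-150,0],[0,0,0.25],0],[[-145,-150,0],[0,0,0.25],0],[[-290,-300,0],[0,0,0.5],60],[[-290,-300,0],[0,0,0.5],60],[[-290,-300,0],[0,0,0.5],60],[[-290,-300,0],[0,0,0.5],60],[[-290,-300,0],[0,0,0.5],60],[[-440,-450,15],[0,0,0.75],120],[[-440,-450,15],[0,0,0.75],120],[[-440,-450,15],[0,0,0.75],120],[[-440,-450,15],[0,0,0.75],120],[[-440,-450,15],[0,0,0.75],120],[[-440,-450,15],[0,0,0.75],120]]'
python3 -m inch '[[[0,0,0],[0,0,0],120]]'; python3 -c "
from h import *
rel([525,-284,200],down(13.5)); print(get_obs()['joint_pos'])"
```

```text
t: 1.32
eef_pos: [407.6, -46.8, 219.1]
tcp_rot: [[-0.469, 0.883, 0.0], [0.883, 0.469, -0.001], [-0.001, -0.0, -1.0]]
ft_force: [1.4, 1.4, 0.3]
width: 0.53
t: 1.4
eef_pos: [409.3, -52.0, 218.4]
tcp_rot: [[-0.465, 0.885, -0.0], [0.885, 0.465, -0.002], [-0.002, -0.001, -1.0]]
ft_force: [-0.3, 1.1, -1.1]
width: 0.529
t 1.4 tcp [409.3 -52.  218.4] shift [-259.1   -5.4   18.8] turn [-0.001  0.002  0.248]
[ -7.15021233   2.10540717 -15.47394455  72.41269169  -0.11987365
  55.14837525]
```

```bash
python3 -m inch '[[[-259,-5,19],[0,0,0.248],120],[[-259,-5,19],[0,0,0.248],120],[[-259,-5,19],[0,0,0.248],120],[[-259,-5,19],[0,0,0.248],120],[[-259,-5,19],[0,0,0.248],120],[[-259,-5,19],[0,0,0.248],120],[[-259,-5,19],[0,0,0.248],120],[[-259,-5,19],[0,0,0.248],120],[[-259,-5,19],[0,0,0.248],120],[[-259,-5,19],[0,0,0.248],120]]'
python3 - <<'E'
from h import *
im=capture("wrist"); p=camera_params("wrist"); cv2.imwrite("pics/w1.png",im)
np.save("w1.npy",p,allow_pickle=True)
for n in("scene","top"): cv2.imwrite(f"pics/{n}1.png",capture(n))
s=camera_params("scene"); 
crop(cv2.imread("pics/scene1.png"),200,80,133,100,"s2.png",6)
print(proj(s,[546.6,-373.6,98]),proj(p,[546.6,-373.6,115]),proj(p,[518.6,-257,111]))
E
```

```text
t: 2.23
eef_pos: [525.0, -283.0, 199.7]
tcp_rot: [[-0.233, 0.972, -0.001], [0.972, 0.233, -0.002], [-0.001, -0.001, -1.0]]
ft_force: [-0.4, 0.9, -0.4]
width: 0.532
[249.54902291 135.03606435] [314.14212713 304.03577411] [314.12501019 165.48662008]
```

View pics/w1.png

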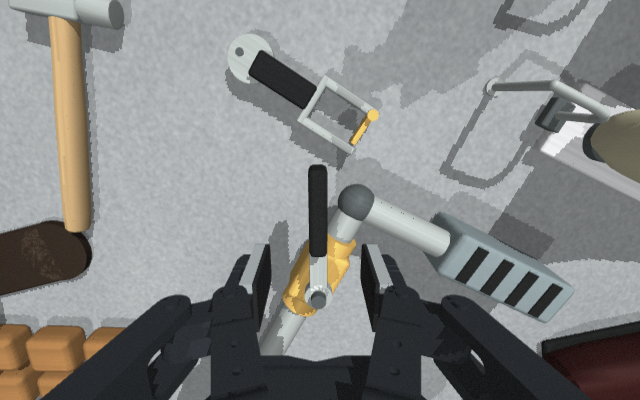

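View pics/s2.png

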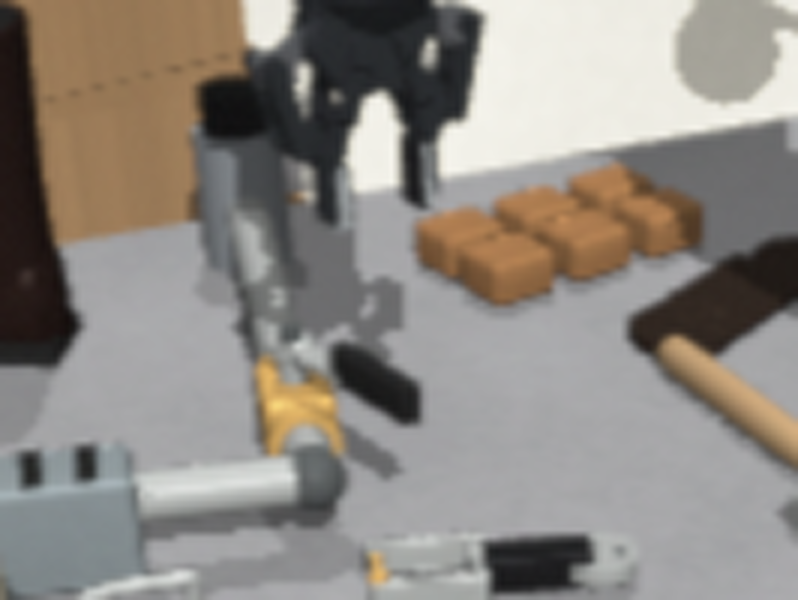

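View pics/top1.png

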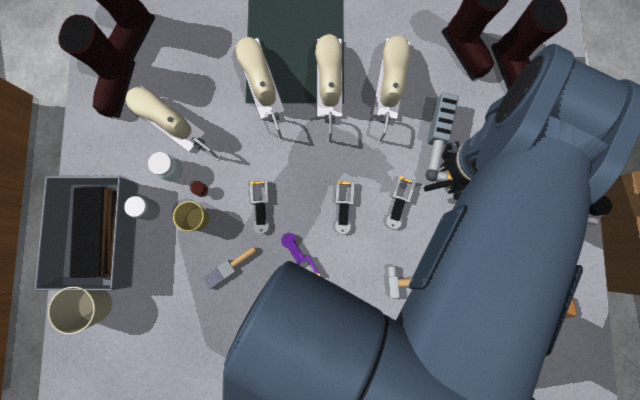

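```bash
python3 -c "
from h import *
rel([523.3,-268,90],down(13.5))"
```

```text
t 2.38 tcp [ 525.2 -282.7  200.3] shift [ 15.    1.6 110.3] turn [-0.     0.002  0.001]
```

```bash
python3 -m inch '[[[15,1.6,40],[0,0,0],150],[[15,1.6,70],[0,0,0],150],[[15,1.6,90],[0,0,0],150],[[15,1.6,110],[0,0,0],150],[[15,1.6,110],[0,0,0],150],[[15,1.6,110],[0,0,0],150],[[15,1.6,110],[0,0,0],150]]' 20
python3 - <<'E'
from h import *
cv2.imwrite("pics/w2.png",capture("wrist"))
E
```

```text
t: 2.97
eef_pos: [523.9, -268.0, 91.9]
tcp_rot: [[-0.235, 0.972, 0.002], [0.972, 0.235, -0.003], [-0.003, 0.001, -1.0]]
ft_force: [0.0, -0.1, 0.6]
width: 0.414
```

View pics/w2.png

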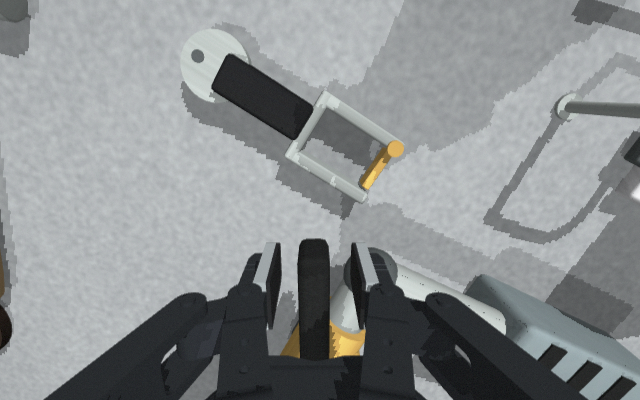

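```bash
python3 -m inch '[[[0,0,0],[0,0,0],255],[[0,0,0],[0,0,0],255],[[0,0,0],[0,0,0],255],[[0,0,0],[0,0,0],255],[[0,0,0],[0,0,0],255],[[0,0,0],[0,0,0],255]]' 20
python3 -m inch '[[[-0.5,-10.8,0],[0,0,-0.1],255],[[-2.2,-21.5,0],[0,0,-0.2],255],[[-4.8,-31.9,0],[0,0,-0.3],255],[[-8.5,-42.1,0],[0,0,-0.4],255],[[-13.2,-51.8,0],[0,0,-0.5],255],[[-18.9,-61,0],[0,0,-0.6],255],[[-25.4,-69.6,0],[0,0,-0.7],255],[[-32.8,-77.5,0],[0,0,-0.8],255],[[-40.9,-84.6,0],[0,0,-0.9],255],[[-40.9,-84.6,0],[0,0,-0.9],255],[[-40.9,-84.6,0],[0,0,-0.9],255],[[-40.9,-84.6,0],[0,0,-0.9],255]]'
```

```text
t: 3.52
eef_pos: [524.9, -268.6, 93.7]
tcp_rot: [[-0.234, 0.972, 0.005], [0.972, 0.234, -0.004], [-0.005, 0.003, -1.0]]
ft_force: [-2.0, 1.7, 11.1]
width: 0.172
t: 4.52
eef_pos: [449.2, -327.8, 93.8]
tcp_rot: [[-0.906, 0.422, -0.0], [0.422, 0.906, -0.003], [-0.001, -0.003, -1.0]]
ft_force: [-21.6, 5.3, 12.5]
width: 0.167
```

```bash
python3 -m inch '[[[3,-5.4,0],[0,0,-0.05],255],[[3,-10.8,0],[0,0,-0.1],255],[[2,-16.1,0],[0,0,-0.15],255],[[1.5,-19.5,0],[0,0,-0.18],255],[[1.5,-19.5,0],[0,0,-0.18],255]]'
python3 - <<'E'
from h import *
cv2.imwrite("pics/w3.png",capture("wrist"))
E
```

```text
t: 4.93
eef_pos: [439.9, -346.1, 94.4]
tcp_rot: [[-0.968, 0.252, 0.001], [0.252, 0.968, -0.005], [-0.002, -0.005, -1.0]]
ft_force: [1.3, -5.0, -2.9]
width: 0.172
```

View pics/w3.png

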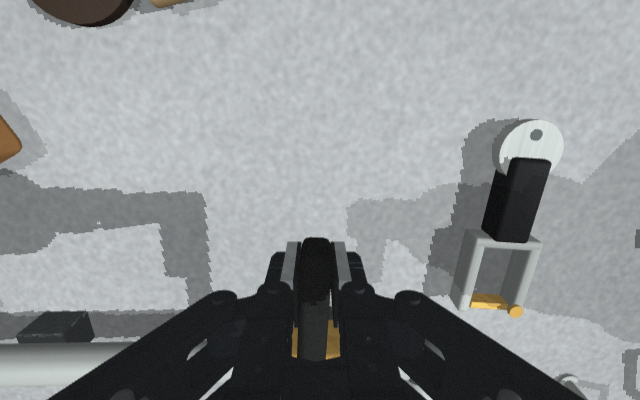

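```bash
python3 -m inch '[[[0,-3.5,0],[0,0,-0.03],255],[[0,-5,0],[0,0,-0.05],255],[[0,-5,0],[0,0,-0.05],255],[[0,-5,0],[0,0,-0.05],255]]'
python3 -c "
from h import *
o=get_obs();print(o['ft_force'],o['moment'],np.degrees(np.arctan2(o['tcp_rot'][1,0],o['tcp_rot'][0,0])))"
```

```text
t: 5.32
eef_pos: [438.5, -351.1, 94.5]
tcp_rot: [[-0.978, 0.207, 0.0], [0.207, 0.978, -0.005], [-0.002, -0.005, -1.0]]
ft_force: [-0.0, -4.8, -6.9]
width: 0.173
[-0.02308906 -4.84547917 -6.93270464] [-0.83170692  0.2975849  -0.46635443] 168.07836672918953
```

```bash
python3 -m inch '[[[0,-3.5,0],[0,0,-0.03],255],[[0,-6,0],[0,0,-0.05],255],[[0,-6,0],[0,0,-0.05],255],[[0,-6,0],[0,0,-0.05],255]]'
python3 -c "
from h import *
o=get_obs();print(o['ft_force'],o['moment'],np.degrees(np.arctan2(o['tcp_rot'][1,0],o['tcp_rot'][0,0])))
cv2.imwrite('pics/scene2.png',capture('scene'));crop(cv2.imread('pics/scene2.png'),200,80,133,100,'s3.png',6)"
```

```text
t: 5.65
eef_pos: [437.6, -354.6, 94.4]
tcp_rot: [[-0.988, 0.157, 0.001], [0.157, 0.988, -0.001], [-0.001, -0.001, -1.0]]
ft_force: [2.6, 13.6, -0.9]
width: 0.169
[ 2.55277001 13.59667141 -0.88010301] [ 3.06754418 -0.52863072 -0.76458937] 170.97051076320568
```

View pics/s3.png

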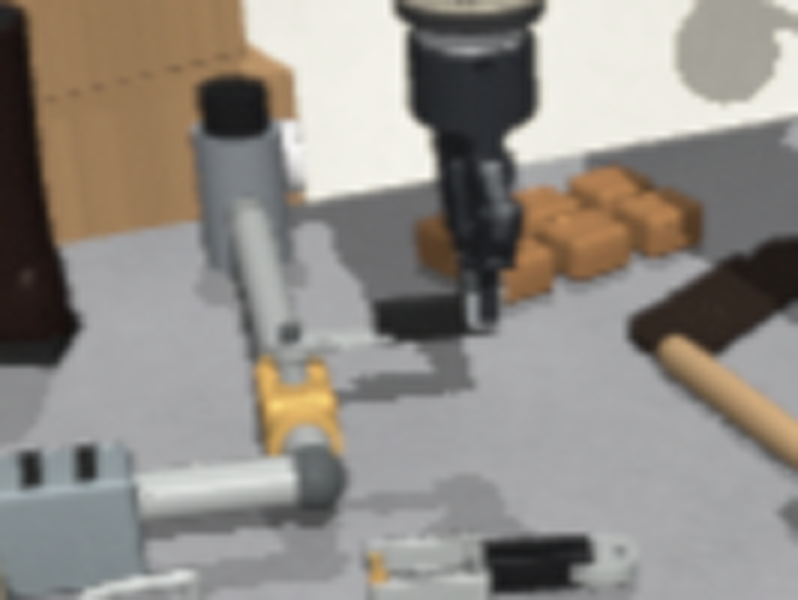

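```bash
python3 -m inch '[[[0,-3,0],[0,0,-0.01],255],[[0,-3,0],[0,0,-0.01],255],[[0,-3,0],[0,0,-0.01],255]]'
python3 -m inch '[[[0,0,0],[0,0,0],150],[[0,0,0],[0,0,0],150],[[0,0,0],[0,0,0],150],[[0,0,0],[0,0,0],150],[[0,0,-60],[0,0,0],120],[[0,0,-110],[0,0,0],80],[[0,0,-130],[0,0,0],40],[[0,0,-130],[0,0,0],0],[[-60,0,-130],[0,0,0],0],[[-60,0,-130],[0,0,0],0],[[-60,0,-130],[0,0,0],0]]'
python3 - <<'E'
from h import *
p=camera_params("wrist"); cv2.imwrite("pics/w4.png",capture("wrist")); np.save("w4.npy",p,allow_pickle=True)
E
```

```text
t: 5.95
eef_pos: [437.6, -354.6, 94.4]
tcp_rot: [[-0.989, 0.146, 0.002], [0.146, 0.989, 0.004], [-0.002, 0.005, -1.0]]
ft_force: [3.3, 19.5, 2.6]
width: 0.167
t: 6.87
eef_pos: [499.4, -364.2, 223.9]
tcp_rot: [[-0.989, 0.145, 0.003], [0.145, 0.989, 0.004], [-0.002, 0.004, -1.0]]
ft_force: [0.3, -0.6, -0.5]
width: 1.002
```

View pics/w4.png

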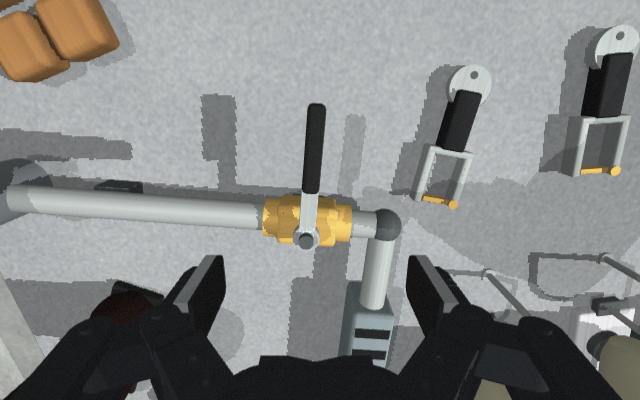

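```bash
python3 - <<'E'
from h import *
p=np.load("w4.npy",allow_pickle=True).item()
a=pt(p,306,241,115);b=pt(p,316,105,111);d=b-a
print(a,b,np.hypot(*d[:2]),np.degrees(np.arctan2(d[1],d[0])))
for z in(60,75):
    e=pt(p,370,226,z)-pt(p,30,197,z);print(np.degrees(np.arctan2(e[1],e[0])))
im=cv2.imread("pics/w4.png"); m=(im.max(2)<70).astype(np.uint8); m[:, :290]=0;m[:,340:]=0;m[200:]=0
q=np.argwhere(m)[:,::-1].astype(float); vx,vy,x,y=cv2.fitLine(q.astype(np.float32),2,0,.01,.01).ravel();print(len(q),vx,vy,x,y)
A=pt(p,x-50*vx,y-50*vy,111);B=pt(p,x+50*vx,y+50*vy,111);e=B-A;print("sleeve",np.degrees(np.arctan2(e[1],e[0])),A,B)
# tag C
print(pt(p,473,82,17),pt(p,440,200,20))
E
```

```text
[ 543.17242296 -379.37330134  115.        ] [ 430.94854243 -354.11828616  111.        ] 115.03049662335005 167.31736073042708
76.32398152463085
76.32398152463082
1572 0.085062064 -0.9963757 313.1552 148.08778
sleeve 166.67922940540254 [ 505.38459486 -371.08032039  111.        ] [ 426.16628854 -352.3235811   111.        ]
[ 435.56234897 -189.11402969   17.        ] [ 560.31383906 -227.1165987    20.        ]
```

```bash
python3 -c "
from h import *
rel([465,-199.7,120],down(73))"
```

```text
t 6.92 tcp [ 497.9 -364.1  223.8] shift [ 56.6 157.3 104.5] turn [0.005 0.001 0.151]
```

```bash
python3 -m inch '[[[40,110,20],[0,0,0.1],70],[[40,110,20],[0,0,0.1],70],[[40,110,20],[0,0,0.1],70],[[56.6,157.3,60],[0.005,0,0.151],70],[[56.6,157.3,104],[0.005,0,0.151],70],[[56.6,157.3,104],[0.005,0,0.151],70],[[56.6,157.3,104],[0.005,0,0.151],70],[[56.6,157.3,104],[0.005,0,0.151],70]]' 
python3 - <<'E'
from h import *
p=camera_params("wrist"); cv2.imwrite("pics/w5.png",capture("wrist")); np.save("w5.npy",p,allow_pickle=True); print(proj(p,[433.5,-190,17]),proj(p,[465,-199.7,24]))
E
```

```text
t: 7.58
eef_pos: [464.2, -199.7, 120.8]
tcp_rot: [[-0.956, 0.293, 0.0], [0.293, 0.956, -0.0], [-0.0, -0.0, -1.0]]
ft_force: [-0.2, -0.4, 0.9]
width: 0.725
[316.81116801 154.36285718] [316.67909994 196.96441939]
```

View pics/w5.png

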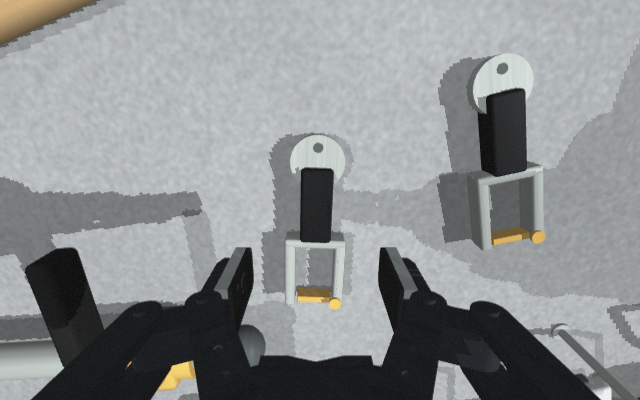

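```bash
python3 -m inch '[[[-1,0,40],[0,0,0],70],[[-1,0,80],[0,0,0],70],[[-1,0,105],[0,0,0],70],[[-1,0,116.5],[0,0,0],70],[[-1,0,116.5],[0,0,0],70],[[-1,0,116.5],[0,0,0],255],[[-1,0,116.5],[0,0,0],255],[[-1,0,116.5],[0,0,0],255],[[-1,0,116.5],[0,0,0],255],[[-1,0,116.5],[0,0,0],255],[[-1,0,116.5],[0,0,0],255]]' 60
python3 - <<'E'
from h import *
p=camera_params("wrist"); cv2.imwrite("pics/w6.png",capture("wrist")); np.save("w6.npy",p,allow_pickle=True)
E
```

```text
t: 8.55
eef_pos: [467.8, -201.8, 7.2]
tcp_rot: [[-0.956, 0.293, 0.005], [0.293, 0.956, -0.003], [-0.006, -0.001, -1.0]]
ft_force: [-3.2, -0.2, 12.6]
width: 0.292
```

View pics/w6.png

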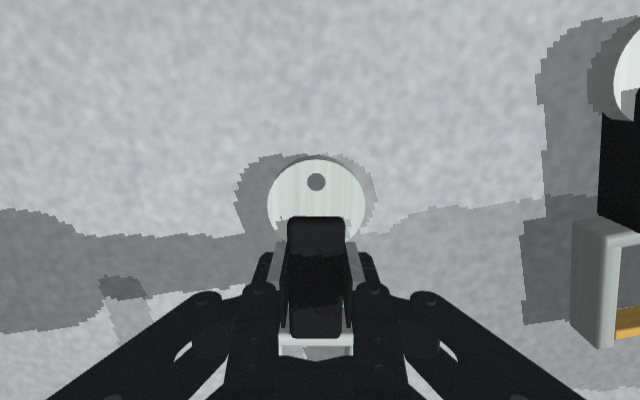

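```bash
python3 - <<'E'
from h import *
p=np.load("w6.npy",allow_pickle=True).item(); o=get_obs(); T=o["tcp_rot"]
for q,z in(((316,157),17),((268,200),17),((366,200),17),((316,217),24)): print(np.round(T.T@(pt(p,*q,z)-o["eef_pos"]),1))
E
```

```text
[ 52.7  -0.3 -10.1]
[ 33.4 -21.5  -9.9]
[ 33.5  21.8 -10. ]
[ 28.2  -0.3 -16.9]
```

```bash
python3 - <<'E'
from h import *
s=camera_params("scene")
for n,u,v in(("bar3",375,210),("bar2",427,292),("bar1",477,391),("b3 top",368,137),("b2t",421,217),("b1t",474,315)):
    q=(110+u/3,130+v/3); print(n,np.round(pt(s,*q,2),1),np.round(pt(s,*q,86),1))
for n,u,v in (("ring bow3 base",316,217),("bow2",355,303),("bow1",415,423)):
    q=(110+u/3,130+v/3); print(n,np.round(pt(s,*q,5),1))
p=np.load("w1.npy",allow_pickle=True).item(); print(pt(p,491,93,2))
E
```

```text
bar3 [ 683.8 -148.     2. ] [712.1 -31.3  86. ]
bar2 [681.7   1.8   2. ] [710.2  99.8  86. ]
bar1 [689.1 144.3   2. ] [716.8 224.5  86. ]
b3 top [ 646.2 -289.9    2. ] [ 679.2 -155.4   86. ]
b2t [ 645.6 -114.8    2. ] [678.6  -2.2  86. ]
b1t [654.7  52.4   2. ] [686.6 144.1  86. ]
ring bow3 base [ 742.3 -159.1    5. ]
bow2 [747.3  -9.9   5. ]
bow1 [748.8 157.9   5. ]
[ 682.34485792 -165.05546313    2.        ]
```

```bash
python3 -m inch '[[[0,0,-20],[0,0,0],255],[[0,0,-40],[0,0,0],255],[[0,0,-50],[0,0,0],255],[[0,0,-50],[0,0,0],255]]'
python3 -c "
from h import *
rel([545.8,-138.8,57],down(82))"
```

```text
t: 8.93
eef_pos: [469.2, -202.3, 60.0]
tcp_rot: [[-0.956, 0.293, 0.009], [0.293, 0.956, -0.005], [-0.01, -0.002, -1.0]]
ft_force: [0.9, 0.1, -3.3]
width: 0.281
t 8.93 tcp [ 469.2 -202.3   60. ] shift [-54.5  83.2   3.4] turn [-0.003  0.01  -0.158]
```

```bash
python3 -m inch '[[[-27,42,0],[0,0,-0.08],255],[[-54.5,83.2,0],[-0.003,0.01,-0.158],255],[[-54.5,83.2,0],[-0.003,0.01,-0.158],255],[[-54.5,83.2,25],[-0.003,0.01,-0.158],255],[[-54.5,83.2,50],[-0.003,0.01,-0.158],255],[[-54.5,83.2,50],[-0.003,0.01,-0.158],255],[[-54.5,83.2,50],[-0.003,0.01,-0.158],255]]'
python3 - <<'E'
from h import *
cv2.imwrite("pics/scene3.png",capture("scene")); crop(cv2.imread("pics/scene3.png"),150,100,266,200,"s4.png",3)
cv2.imwrite("pics/top3.png",capture("top")); crop(cv2.imread("pics/top3.png"),230,90,200,150,"c4.png",4)
cv2.imwrite("pics/w7.png",capture("wrist"))
rel([623,-149.6,10],down(82))
E
```

```text
t: 9.52
eef_pos: [545.2, -138.7, 8.9]
tcp_rot: [[-0.99, 0.139, -0.002], [0.139, 0.99, 0.001], [0.002, 0.001, -1.0]]
ft_force: [-0.4, 0.1, -2.7]
width: 0.289
t 9.67 tcp [ 546.1 -139.2   10.6] shift [-77.6   0.4   0.6] turn [ 0. -0. -0.]
```

View pics/s4.png

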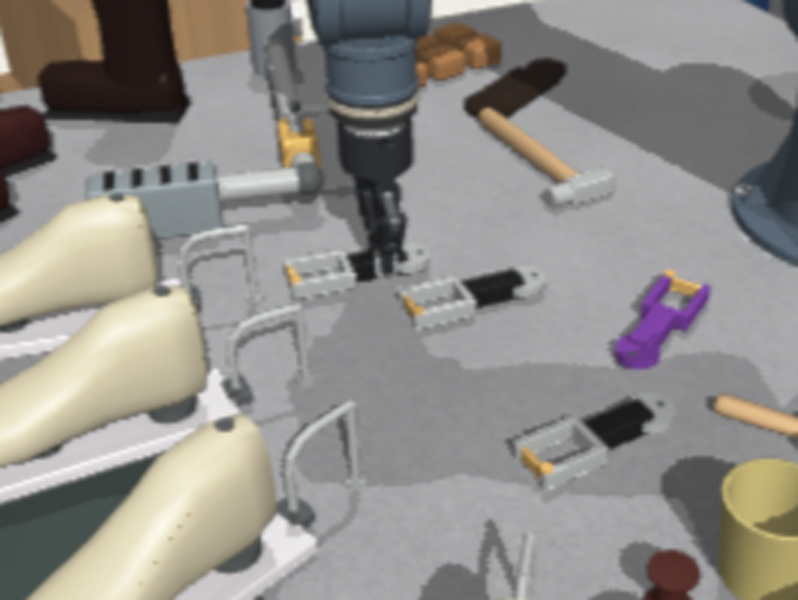

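View pics/c4.png

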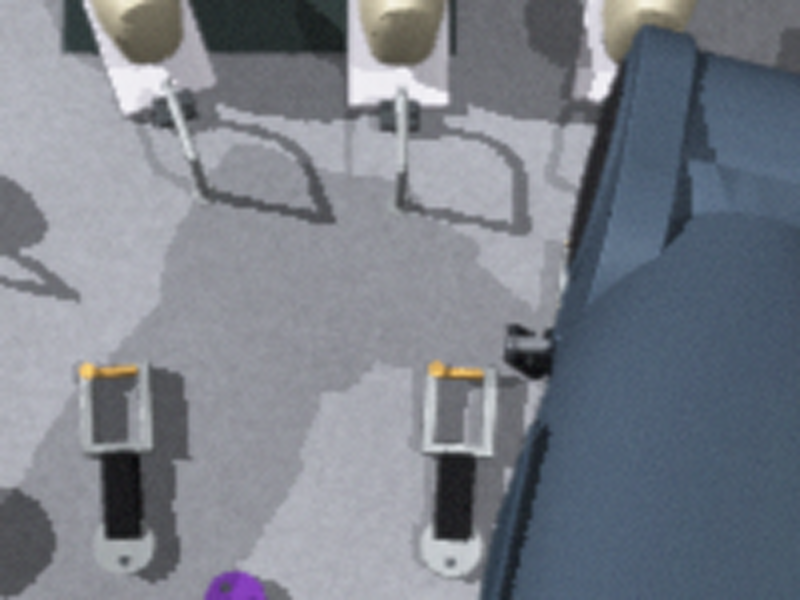

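View pics/w7.png

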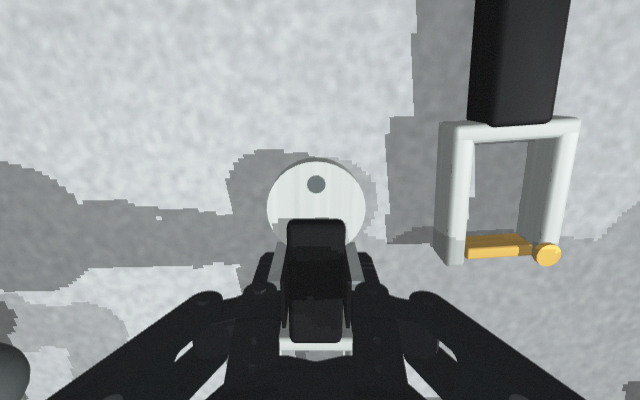

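```bash
python3 - <<'E'
from h import *
s=camera_params("scene")
f=lambda u,v,z:np.round(pt(s,150+u/3,100+v/3,z),1)
print("gate ball",f(290,268,22),"gate end",f(296,283,15), "bar foot",f(254,306,2),"bar top",f(248,230,86))
E
```

```text
gate ball [ 639.9 -159.4   22. ] gate end [ 640.8 -140.1   15. ] bar foot [ 688.1 -138.2    2. ] bar top [ 681.  -149.9   86. ]
```

```bash
python3 -m inch '[[[-10,2,1],[0,0,0],255],[[-20,2,1],[0,0,0],255],[[-28,2,1],[0,0,0],255],[[-34,2,1],[0,0,0],255],[[-40,2,1],[0,0,0],255],[[-46,2,1],[0,0,0],255],[[-52,2,1],[0,0,0],255],[[-52,2,1],[0,0,0],255]]'
python3 -m inch '[[[-6,0,0],[0,0,0],255],[[-12,0,0],[0,0,0],255],[[-18,0,0],[0,0,0],255],[[-22,0,0],[0,0,0],255],[[-22,0,0],[0,0,0],255]]'
python3 - <<'E'
from h import *
cv2.imwrite("pics/scene4.png",capture("scene")); crop(cv2.imread("pics/scene4.png"),180,140,133,100,"s5.png",6)
cv2.imwrite("pics/w8.png",capture("wrist"))
rel([623,-149.6,10],down(82))
E
```

```text
t: 10.33
eef_pos: [598.7, -144.4, 9.5]
tcp_rot: [[-0.99, 0.139, 0.0], [0.139, 0.99, 0.001], [-0.0, 0.001, -1.0]]
ft_force: [0.8, 3.0, -3.9]
width: 0.282
t: 10.75
eef_pos: [621.7, -147.8, 9.6]
tcp_rot: [[-0.99, 0.139, 0.001], [0.139, 0.99, 0.0], [-0.001, 0.0, -1.0]]
ft_force: [-0.5, 0.5, -3.3]
width: 0.287
t 10.85 tcp [ 620.7 -147.6    9.5] shift [-2.6 -1.6 -0.5] turn [ 0.001  0.    -0.   ]
```

View pics/s5.png

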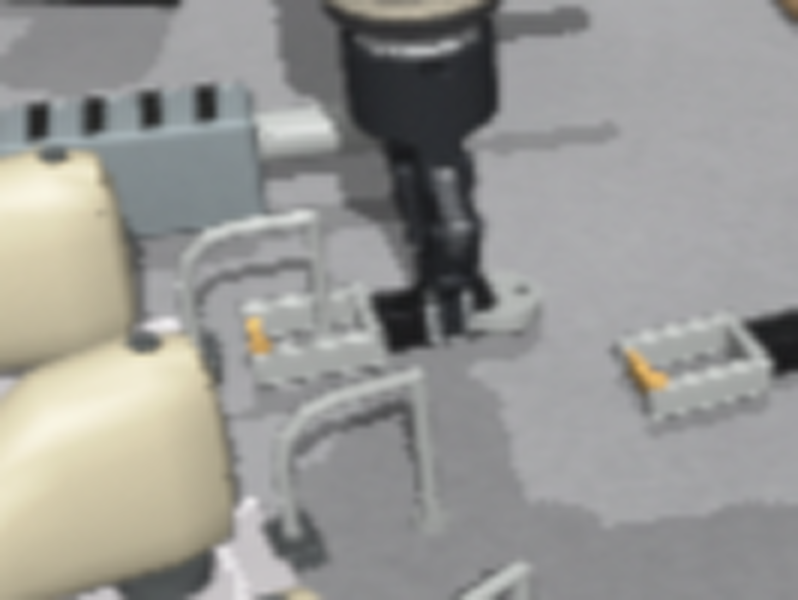

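View pics/w8.png

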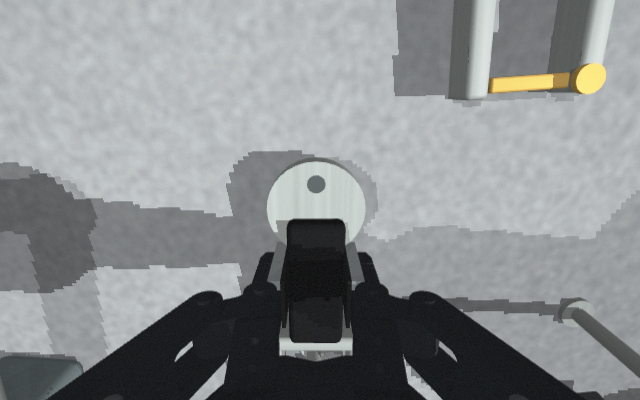

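```bash
python3 -m inch '[[[-3,0,1],[0,0,0],255],[[-6,0,1.5],[0,0,0],255],[[-7,0,2],[0,0,0],255],[[-7,0,2],[0,0,0],255],[[-7,0,2],[0,0,0],255]]'
python3 - <<'E'
from h import *
cv2.imwrite("pics/scene5.png",capture("scene")); crop(cv2.imread("pics/scene5.png"),205,160,67,50,"s6.png",12)
E
```

```text
t: 11.27
eef_pos: [627.6, -148.6, 7.4]
tcp_rot: [[-0.99, 0.139, 0.0], [0.139, 0.99, 0.0], [-0.0, 0.001, -1.0]]
ft_force: [0.7, -0.5, -2.5]
width: 0.288
```

View pics/s6.png

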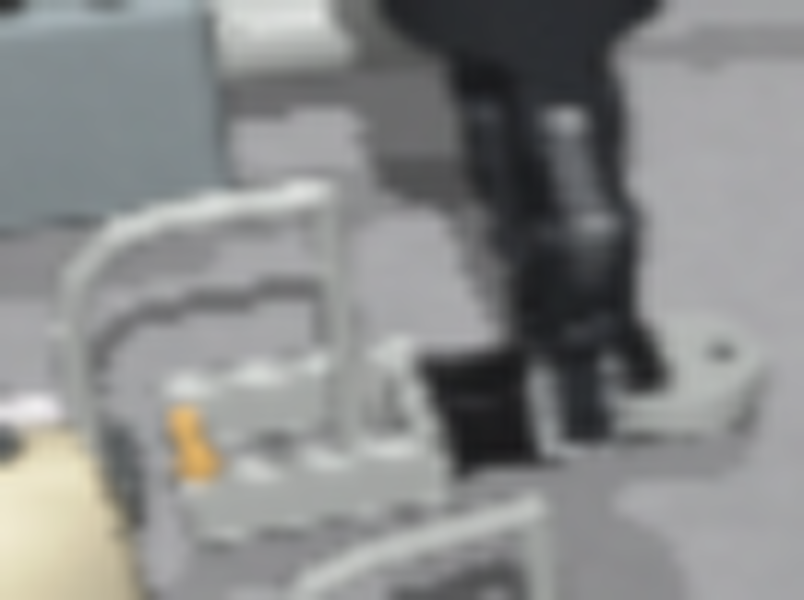

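```bash
python3 -m inch '[[[0,0,1],[0,0,0],255],[[0,0,1],[0,0,0],100],[[0,0,1],[0,0,0],100],[[0,0,1],[0,0,0],100],[[0,0,1],[0,0,0],100],[[2,0,-15],[0,0,0],100],[[10,0,-45],[0,0,0],100],[[30,0,-80],[0,0,0],100],[[60,0,-120],[0,0,0],100],[[100,0,-140],[0,0,0],70],[[100,0,-140],[0,0,0],70],[[100,0,-140],[0,0,0],70]]'
python3 - <<'E'
from h import *
cv2.imwrite("pics/scene6.png",capture("scene")); crop(cv2.imread("pics/scene6.png"),180,140,200,150,"s7.png",4)
p=camera_params("wrist"); cv2.imwrite("pics/w9.png",capture("wrist")); np.save("w9.npy",p,allow_pickle=True)
d=np.array([np.cos(np.radians(-3.3)),np.sin(np.radians(-3.3))])
g=np.array([415.9,-43.1])+32*d; print(g); rel([*g,120],down(86.7))
E
```

```text
t: 12.32
eef_pos: [527.6, -134.8, 150.0]
tcp_rot: [[-0.99, 0.14, 0.004], [0.14, 0.99, -0.0], [-0.004, 0.0, -1.0]]
ft_force: [0.2, -0.7, -0.6]
width: 0.727
[447.84693813 -44.94204886]
t 12.42 tcp [ 528.8 -134.8  147.5] shift [92.8 77.7 27.4] turn [ 0.     0.001 -0.082]
```

View pics/s7.png

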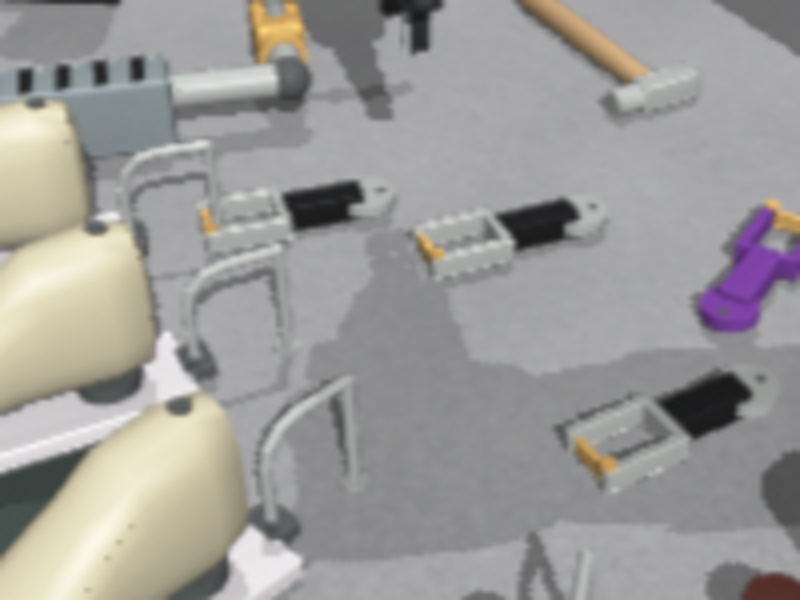

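View pics/w9.png

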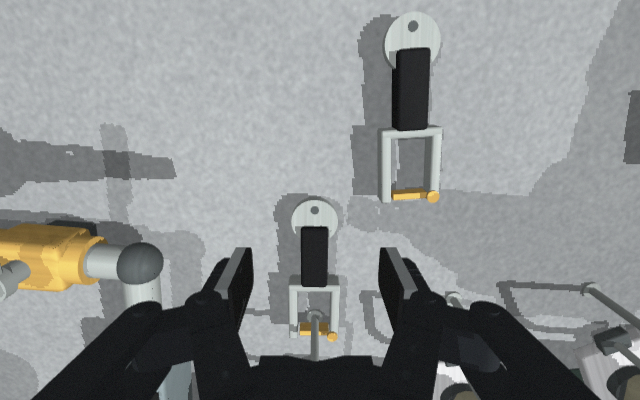

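```bash
python3 - <<'E'
from h import *
p=np.load("w9.npy",allow_pickle=True).item()
for z in (0,12,22,86): print(z,proj(p,[679,-155.5,z]))
a=pt(p,315,218,17); print("disc",a, "gate mid",pt(p,316,330,15), "Bdisc",pt(p,413,40,17),"Bgate",pt(p,410,194,20))
crop(cv2.imread("pics/w9.png"),260,190,120,90*2,"w9c.png",5)
E
```

```text
0 [316.68425255 311.91130967]
12 [316.71356594 319.37187798]
22 [316.73955283 325.98581739]
86 [316.94971411 379.47409557]
disc [ 561.12959758 -140.73954698   17.        ] gate mid [ 690.05587285 -157.81627897   15.        ] Bdisc [422.72453632 -43.65610889  17.        ] Bgate [548.67927153 -52.58983467  20.        ]
```

```bash
python3 -c "
from h import *
crop(cv2.imread('pics/w9.png'),270,270,90,70+30,'w9c.png',6);crop(cv2.imread('pics/scene6.png'),205,165,67,50,'s8.png',12)"
```

```text
(no output)
```

View pics/w9c.png

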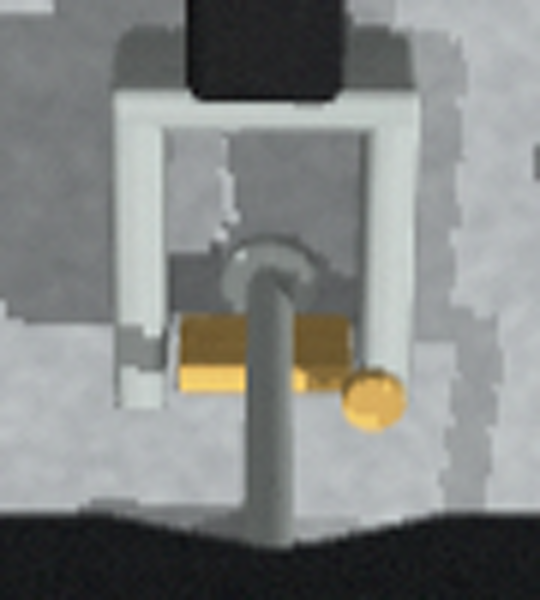

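View pics/s8.png

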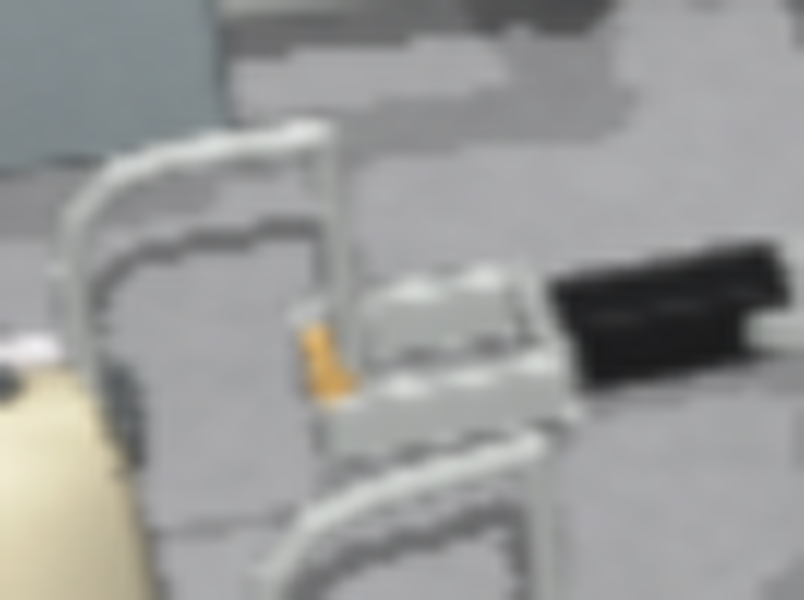

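```bash
python3 -c "
from h import *
rel([508,-133.3,6],down(82))"
python3 -m inch '[[[20,-1.4,0],[0,0,0],255],[[20,-1.4,40],[0,0,0],255],[[20,-1.4,80],[0,0,0],255],[[20,-1.4,110],[0,0,0],255],[[20,-1.4,140],[0,0,0],255],[[20,-1.4,141],[0,0,0],255],[[20,-1.4,141],[0,0,0],255],[[20,-1.4,141],[0,0,0],255]]'
```

```text
t 12.42 tcp [ 528.8 -134.8  147.5] shift [ 21.   -1.5 141.5] turn [ 0.     0.001 -0.   ]
t: 13.08
eef_pos: [509.1, -133.3, 5.6]
tcp_rot: [[-0.99, 0.139, -0.0], [0.139, 0.99, 0.001], [0.0, 0.001, -1.0]]
ft_force: [0.4, 0.2, 0.2]
width: 0.004
```

```bash
python3 -m inch '[[[-10,0,0],[0,0,0],255],[[-18,0,0],[0,0,0],255],[[-23,0,0],[0,0,0],255],[[-28,0,0],[0,0,0],255],[[-33,0,0],[0,0,0],255],[[-38,0,0],[0,0,0],255],[[-41,0,0],[0,0,0],255],[[-41,0,0],[0,0,0],255]]'
python3 -m inch '[[[6,0,0],[0,0,0],255],[[10,0,-40],[0,0,0],255],[[10,0,-80],[0,0,0],255],[[10,0,-120],[0,0,0],150],[[10,0,-140],[0,0,0],70],[[10,0,-140],[0,0,0],70],[[10,0,-140],[0,0,0],70]]'
python3 - <<'E'
from h import *
cv2.imwrite("pics/scene7.png",capture("scene")); crop(cv2.imread("pics/scene7.png"),205,165,67,50,"s9.png",12)
p=camera_params("wrist"); cv2.imwrite("pics/w10.png",capture("wrist")); np.save("w10.npy",p,allow_pickle=True)
rel([450.5,-45.3,110],down(86.5))
E
```

```text
t: 13.75
eef_pos: [550.4, -139.1, 5.6]
tcp_rot: [[-0.99, 0.139, 0.0], [0.139, 0.99, 0.001], [-0.0, 0.001, -1.0]]
ft_force: [-0.4, 0.6, -0.3]
width: -0.002
t: 14.33
eef_pos: [540.9, -138.0, 146.8]
tcp_rot: [[-0.99, 0.139, 0.003], [0.139, 0.99, -0.0], [-0.003, 0.0, -1.0]]
ft_force: [0.3, -0.4, 0.0]
width: 0.565
t 14.43 tcp [ 539.8 -137.7  144.7] shift [101.3  79.   34.9] turn [ 0.001 -0.001 -0.079]
```

View pics/s9.png

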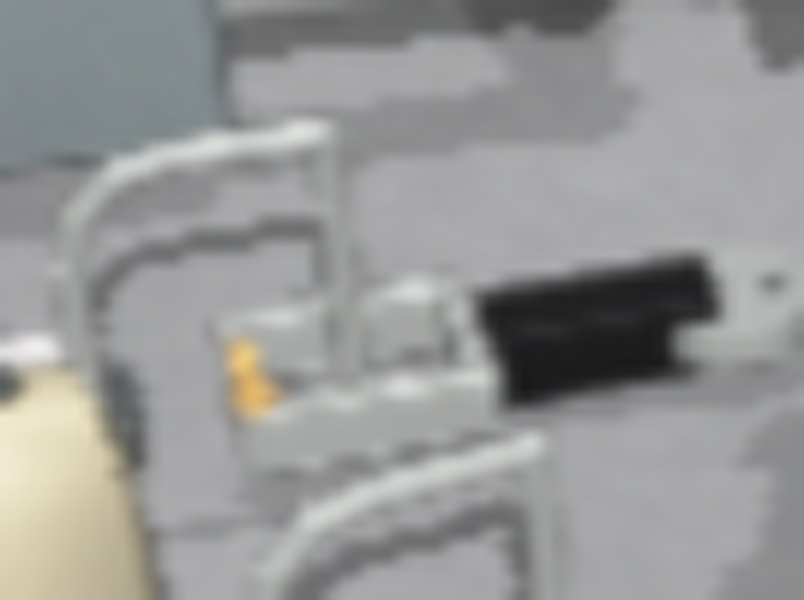

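View pics/w10.png

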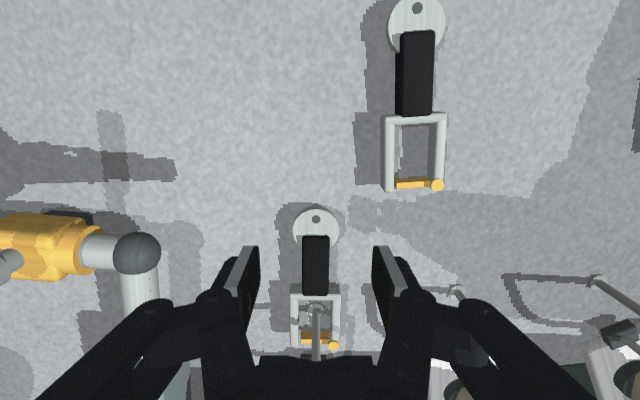

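Tag C is centred around bar 3 with its gate shut. Now tag B.

```bash
python3 -m inch '[[[50,40,0],[0,0,-0.04],70],[[101,79,0],[0,0,-0.079],70],[[101,79,0],[0,0,-0.079],70],[[101,79,0],[0,0,-0.079],70],[[101,79,25],[0,0,-0.079],70],[[101,79,25],[0,0,-0.079],70],[[101,79,25],[0,0,-0.079],70]]'
python3 - <<'E'
from h import *
p=camera_params("wrist"); cv2.imwrite("pics/w11.png",capture("wrist")); np.save("w11.npy",p,allow_pickle=True); print(proj(p,[418.5,-43.4,17]))
E
```

```text
t: 15.02
eef_pos: [449.3, -45.2, 118.6]
tcp_rot: [[-0.998, 0.061, -0.004], [0.061, 0.998, 0.001], [0.004, 0.001, -1.0]]
ft_force: [-0.5, -0.1, -0.1]
width: 0.726
[316.52962785 157.48645098]
```

View pics/w11.png

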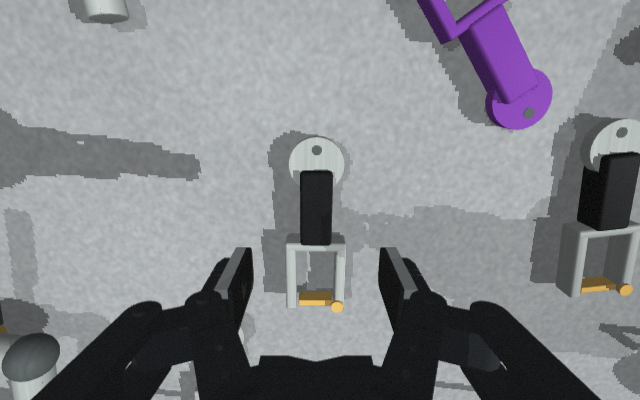

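```bash
python3 -m inch '[[[-2,0,40],[0,0,0],70],[[-2,0,80],[0,0,0],70],[[-2,0,103],[0,0,0],70],[[-2,0,114],[0,0,0],70],[[-2,0,114],[0,0,0],70],[[-2,0,114],[0,0,0],255],[[-2,0,114],[0,0,0],255],[[-2,0,114],[0,0,0],255],[[-2,0,114],[0,0,0],255],[[-2,0,114],[0,0,0],255],[[-2,0,114],[0,0,0],255]]' 60
python3 - <<'E'
from h import *
p=camera_params("wrist"); cv2.imwrite("pics/w12.png",capture("wrist")); o=get_obs(); T=o["tcp_rot"]
np.save("w12.npy",p,allow_pickle=True)
E
python3 -m inch '[[[0,0,-20],[0,0,0],255],[[0,0,-40],[0,0,0],255],[[0,0,-50],[0,0,0],255],[[0,0,-50],[0,0,0],255]]'
python3 -c "
from h import *
rel([543.5,-3,57],down(91.5))"
```

```text
t: 15.98
eef_pos: [453.0, -45.7, 7.0]
tcp_rot: [[-0.998, 0.061, -0.0], [0.061, 0.998, 0.001], [0.0, 0.001, -1.0]]
ft_force: [-1.5, -0.7, 10.2]
width: 0.29
t: 16.37
eef_pos: [454.9, -45.9, 59.8]
tcp_rot: [[-0.998, 0.061, 0.004], [0.061, 0.998, 0.0], [-0.004, 0.0, -1.0]]
ft_force: [0.3, 0.2, -2.1]
width: 0.283
t 16.37 tcp [454.9 -45.9  59.8] shift [-85.8  48.3   3.2] turn [ 0.     0.004 -0.087]
```

View pics/w12.png

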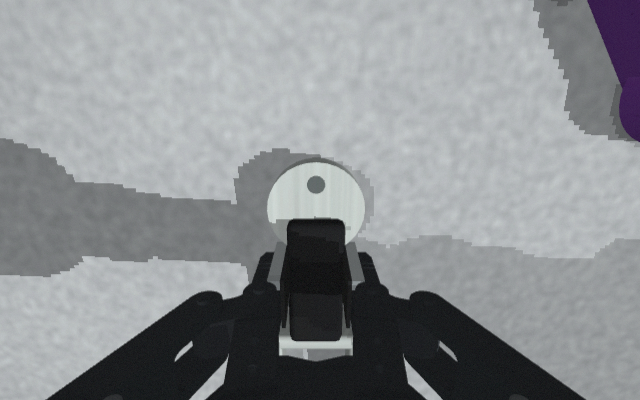

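```bash
python3 -m inch '[[[-40,20,0],[0,0,-0.04],255],[[-88,43,0],[0,0.004,-0.087],255],[[-88,43,0],[0,0.004,-0.087],255],[[-88,43,25],[0,0.004,-0.087],255],[[-88,43,50],[0,0.004,-0.087],255],[[-88,43,50],[0,0.004,-0.087],255],[[-88,43,50],[0,0.004,-0.087],255]]'
python3 - <<'E'
from h import *
cv2.imwrite("pics/scene8.png",capture("scene")); crop(cv2.imread("pics/scene8.png"),200,140,133,100,"s10.png",6)
rel([628,-6.4,10],down(91.5))
E
```

```text
t: 16.95
eef_pos: [544.8, -8.3, 9.0]
tcp_rot: [[-1.0, -0.026, -0.002], [-0.026, 1.0, 0.0], [0.002, 0.0, -1.0]]
ft_force: [-0.0, 0.2, -1.9]
width: 0.29
t 17.0 tcp [545.   -8.4   9.7] shift [-83.1  -0.2  -0.4] turn [ 0.    -0.001 -0.   ]
```

View pics/s10.png

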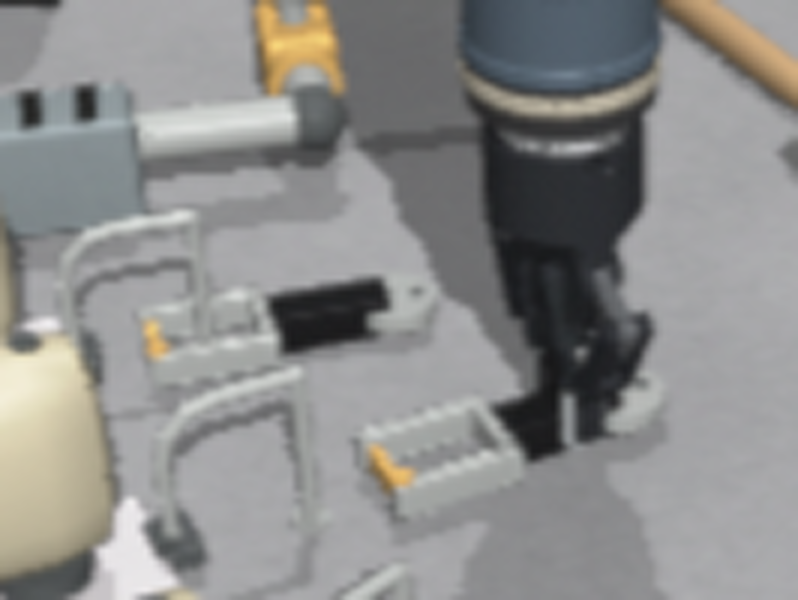

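```bash
python3 -m inch '[[[-10,1,1],[0,0,0],255],[[-20,1,1],[0,0,0],255],[[-28,1,1],[0,0,0],255],[[-34,1,1],[0,0,0],255],[[-40,1,1],[0,0,0],255],[[-46,1,1],[0,0,0],255],[[-52,1,1],[0,0,0],255],[[-58,1,1],[0,0,0],255],[[-64,1,1],[0,0,0],255],[[-70,1,1],[0,0,0],255],[[-76,1,1.5],[0,0,0],255],[[-82,1,2],[0,0,0],255],[[-82,1,2],[0,0,0],255],[[-82,1,2],[0,0,0],255]]'
python3 - <<'E'
from h import *
cv2.imwrite("pics/scene9.png",capture("scene")); crop(cv2.imread("pics/scene9.png"),210,180,80,60,"s11.png",10)
E
```

```text
t: 18.17
eef_pos: [627.2, -5.3, 7.5]
tcp_rot: [[-1.0, -0.026, -0.001], [-0.026, 1.0, 0.0], [0.001, 0.0, -1.0]]
ft_force: [0.2, 0.7, -2.5]
width: 0.287
```

View pics/s11.png

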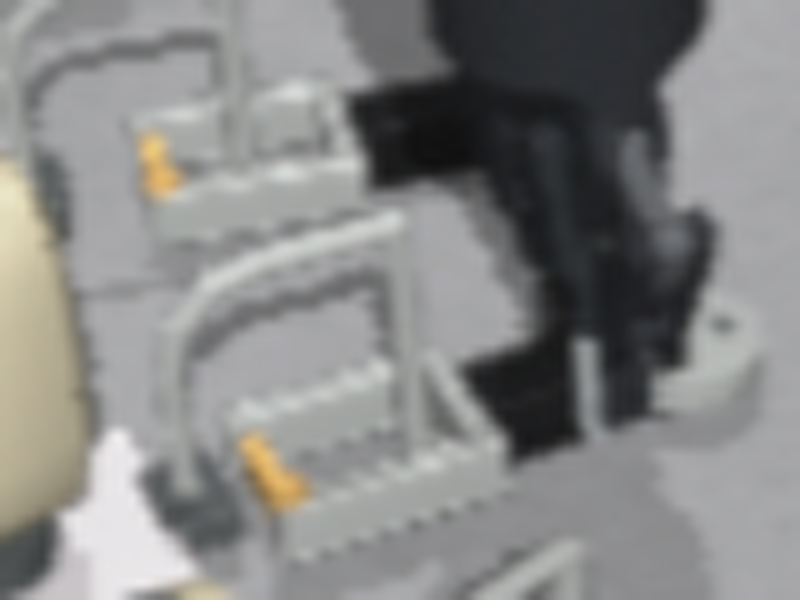

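```bash
python3 -m inch '[[[4,0,1],[0,0,0],255],[[8,0,1],[0,0,0],255],[[8,0,1],[0,0,0],255],[[8,0,1],[0,0,0],60],[[8,0,1],[0,0,0],60],[[8,0,1],[0,0,0],60],[[8,0,1],[0,0,0],60],[[8,0,1],[0,0,0],60],[[8,0,1],[0,0,0],60],[[8,0,1],[0,0,0],60]]'
python3 -m inch '[[[0,0,-20],[0,0,0],60],[[0,0,-50],[0,0,0],60],[[5,0,-80],[0,0,0],60],[[40,0,-110],[0,0,0],60],[[80,0,-140],[0,0,0],60],[[90,0,-140],[0,0,0],60],[[90,0,-140],[0,0,0],60]]'
python3 - <<'E'
from h import *
cv2.imwrite("pics/scene10.png",capture("scene")); crop(cv2.imread("pics/scene10.png"),200,150,133,100,"s12.png",6)
cv2.imwrite("pics/w13.png",capture("wrist"))
p=camera_params("top"); im=capture("top");cv2.imwrite("pics/top5.png",im)
crop(im,230,100,200,150,"c5.png",4)
E
```

```text
t: 19.05
eef_pos: [618.9, -5.5, 6.5]
tcp_rot: [[-1.0, -0.026, -0.001], [-0.026, 1.0, 0.0], [0.001, 0.0, -1.0]]
ft_force: [-0.2, 0.1, -0.3]
width: 0.768
t: 19.63
eef_pos: [527.2, -7.9, 149.4]
tcp_rot: [[-1.0, -0.026, 0.002], [-0.026, 1.0, 0.0], [-0.002, 0.0, -1.0]]
ft_force: [0.2, 0.4, 0.6]
width: 0.764
```

View pics/s12.png

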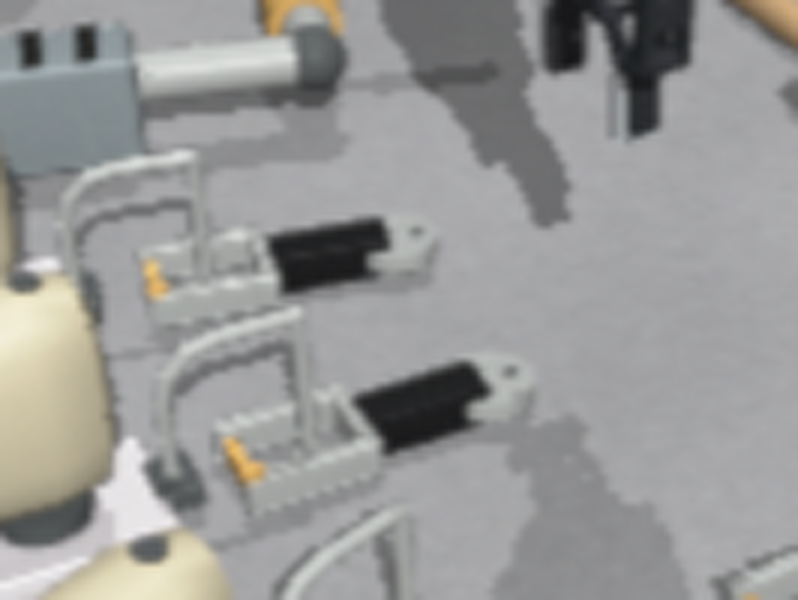

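View pics/w13.png

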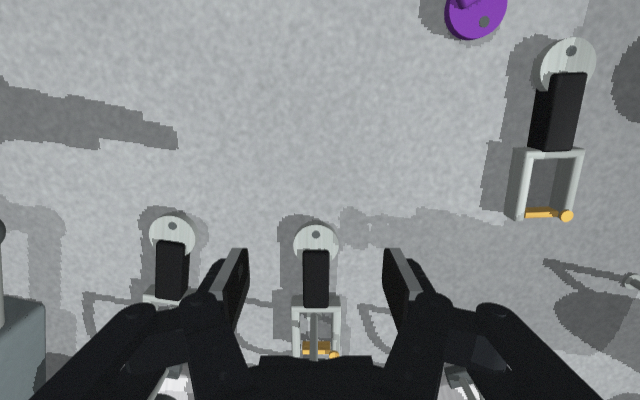

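View pics/c5.png

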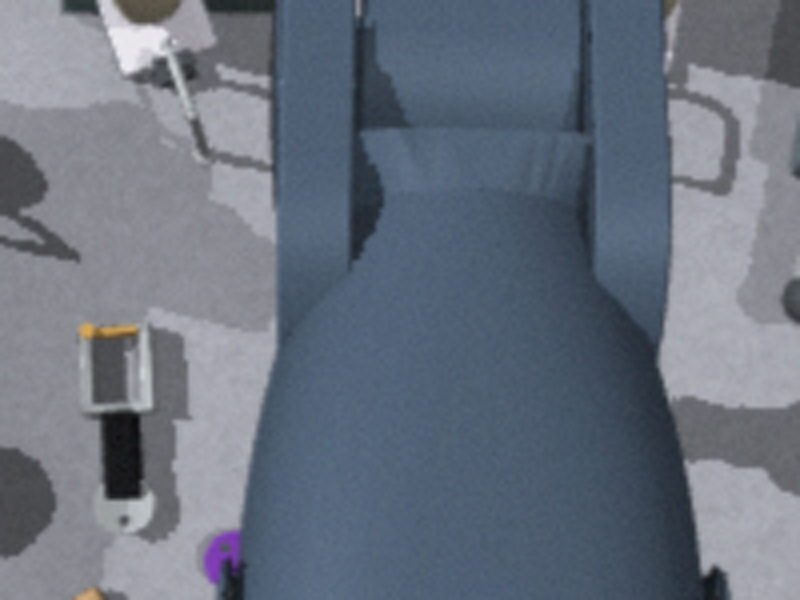

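```bash
python3 -c "
from h import *
rel([450,193.7,119],down(95))"
```

```text
t 19.78 tcp [529.5  -7.8 146.6] shift [ 74.3 203.5  27.6] turn [ 0.    -0.001 -0.061]
```

```bash
python3 -m inch '[[[37,100,0],[0,0,-0.03],70],[[37,100,0],[0,0,-0.03],70],[[37,100,0],[0,0,-0.03],70],[[74,203,0],[0,0,-0.061],70],[[74,203,0],[0,0,-0.061],70],[[74,203,0],[0,0,-0.061],70],[[74,203.5,27.6],[0,0,-0.061],70],[[74,203.5,27.6],[0,0,-0.061],70],[[74,203.5,27.6],[0,0,-0.061],70],[[74,203.5,27.6],[0,0,-0.061],70]]'
python3 - <<'E'
from h import *
p=camera_params("wrist"); cv2.imwrite("pics/w14.png",capture("wrist")); print(proj(p,[419,191,17]))
E
```

```text
t: 20.62
eef_pos: [450.7, 193.1, 119.2]
tcp_rot: [[-0.996, -0.086, -0.001], [-0.086, 0.996, -0.0], [0.002, -0.0, -1.0]]
ft_force: [-0.0, 0.1, 0.5]
width: 0.726
[317.65507161 156.08041982]
```

View pics/w14.png

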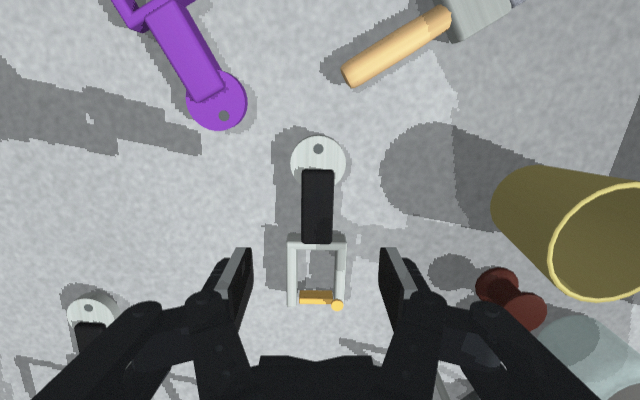

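```bash
python3 -m inch '[[[-1,0.5,40],[0,0,0],70],[[-1,0.5,80],[0,0,0],70],[[-1,0.5,103],[0,0,0],70],[[-1,0.5,114],[0,0,0],70],[[-1,0.5,114],[0,0,0],70],[[-1,0.5,114],[0,0,0],255],[[-1,0.5,114],[0,0,0],255],[[-1,0.5,114],[0,0,0],255],[[-1,0.5,114],[0,0,0],255],[[-1,0.5,114],[0,0,0],255],[[-1,0.5,114],[0,0,0],255]]' 60
python3 -m inch '[[[0,0,-20],[0,0,0],255],[[0,0,-40],[0,0,0],255],[[0,0,-50],[0,0,0],255],[[0,0,-50],[0,0,0],255]]'
python3 - <<'E'
from h import *
cv2.imwrite("pics/w15.png",capture("wrist"))
im=cv2.imread("pics/top0.png")
crop(im,230,30,67,110,"c6.png",7)
E
```

```text
t: 21.58
eef_pos: [453.2, 194.0, 7.3]
tcp_rot: [[-0.996, -0.085, 0.002], [-0.085, 0.996, 0.001], [-0.002, 0.001, -1.0]]
ft_force: [-1.5, -1.1, 11.2]
width: 0.292
t: 21.92
eef_pos: [454.8, 194.7, 59.9]
tcp_rot: [[-0.996, -0.085, 0.006], [-0.085, 0.996, 0.003], [-0.007, 0.002, -1.0]]
ft_force: [0.2, 0.6, -1.6]
width: 0.288
```

View pics/w15.png

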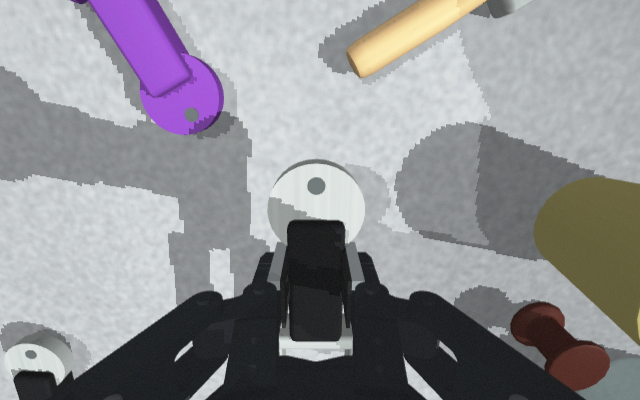

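View pics/c6.png

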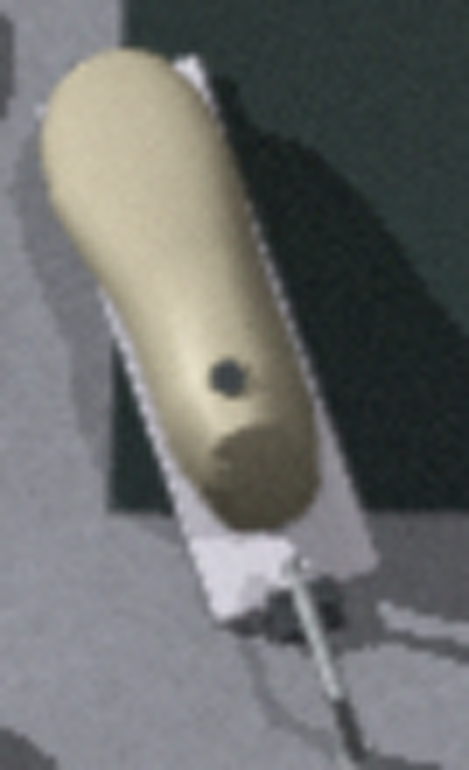

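```bash
python3 - <<'E'
from h import *
p=camera_params("top")
for a,b in(((375,560),(200,60)),((220,615),(105,290)),((220,615),(375,565))):
    A=pt(p,230+a[0]/7,30+a[1]/7,8);B=pt(p,230+b[0]/7,30+b[1]/7,8);d=B-A;print(A,np.degrees(np.arctan2(d[1],d[0])))
rel([0,0,0])
E
```

```text
[773.04390659 132.12174542   8.        ] 19.346000139609597
[748.2181471  198.35654104   8.        ] 19.966152595189772
[748.2181471  198.35654104   8.        ] -71.18170520561928
t 21.97 tcp [454.  194.3  58.3] shift [ 469.2 -155.1   55.8] turn None
```

```bash
python3 -c "
from h import *
rel([559,98.9,58],down(108.5))"
```

```text
t 21.97 tcp [454.  194.3  58.3] shift [ -96.5 -104.     0.6] turn [ 0.001  0.005 -0.238]
```

```bash
python3 -m inch '[[[-32,-35,0],[0,0,-0.08],255],[[-64,-70,0],[0,0,-0.16],255],[[-96.5,-104,0],[0,0.005,-0.238],255],[[-96.5,-104,0],[0,0.005,-0.238],255],[[-96.5,-104,0],[0,0.005,-0.238],255],[[-96.5,-104,25],[0,0.005,-0.238],255],[[-96.5,-104,48],[0,0.005,-0.238],255],[[-96.5,-104,48],[0,0.005,-0.238],255],[[-96.5,-104,48],[0,0.005,-0.238],255]]'
python3 - <<'E'
from h import *
cv2.imwrite("pics/scene11.png",capture("scene")); crop(cv2.imread("pics/scene11.png"),220,170,133,100,"s13.png",6)
im=capture("top");cv2.imwrite("pics/top6.png",im)
crop(im,230,100,200,150,"c7.png",4)
rel([637.2,125,10],down(108.5))
E
```

```text
t: 22.72
eef_pos: [557.8, 99.1, 9.0]
tcp_rot: [[-0.948, -0.318, -0.003], [-0.318, 0.948, 0.0], [0.003, 0.001, -1.0]]
ft_force: [0.5, -0.0, -2.5]
width: 0.285
t 22.82 tcp [558.5  99.3  10.2] shift [-82.8  -0.6   0.1] turn [ 0.001 -0.001  0.001]
```

View pics/s13.png

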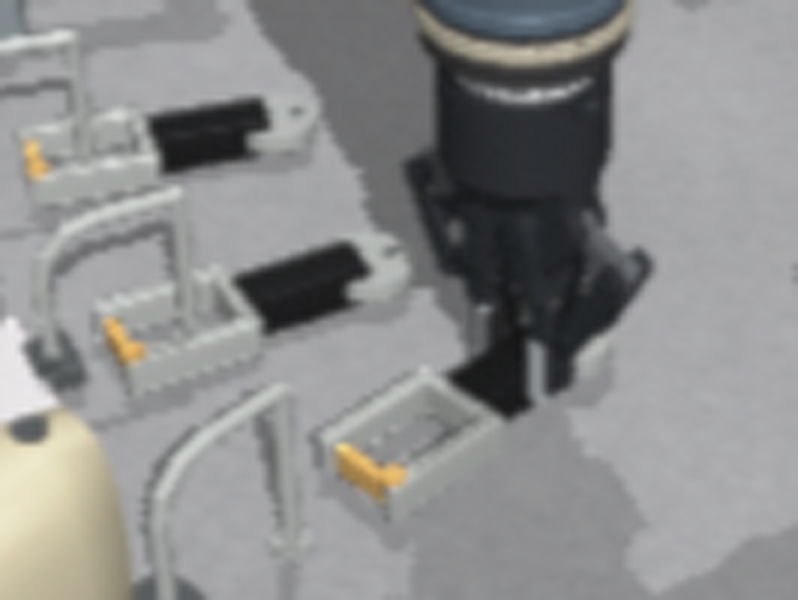

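View pics/c7.png

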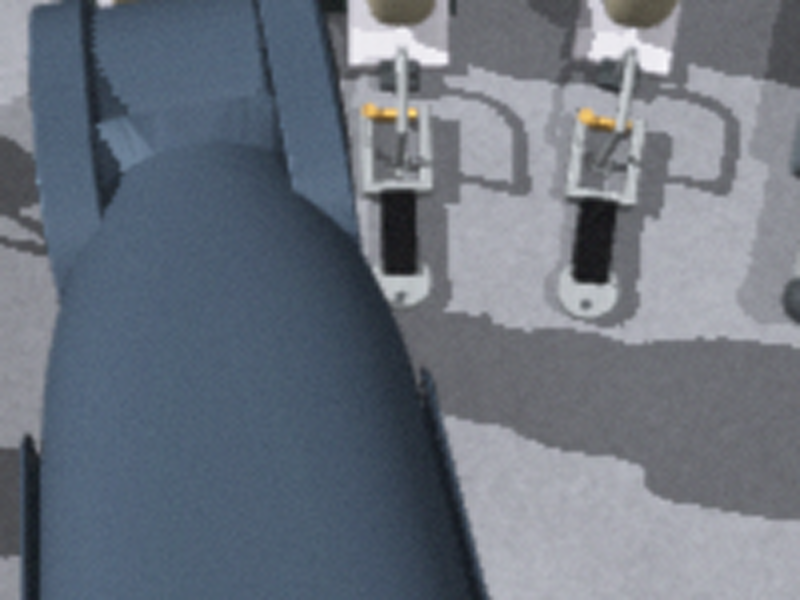

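```bash
python3 - <<'E'
from h import *
s=camera_params("scene"); f=lambda u,v,z:np.round(pt(s,220+u/6,170+v/6,z),1)
print("gate L",f(345,462,15),"ball",f(398,475,22), "foot",f(288,545,1),"top",f(284,392,86))
o=get_obs(); d=-o["tcp_rot"][:,0]; print("expected gate",o["eef_pos"]+98.5*d)
# known-good: B bar top and gate
print("bar2 top",f(180,195,86), "C",f(70,40,86))
E
```

```text
gate L [655.5 121.8  15. ] ball [641.3 146.6  22. ] foot [691.7 143.8   1. ] top [688.5 144.5  86. ]
expected gate [651.89152216 130.58083512  10.09112443]
bar2 top [679.7  -1.9  86. ] C [ 683.6 -151.2   86. ]
```

```bash
python3 -m inch '[[[-10,0,1],[0,0,0],255],[[-20,0,1],[0,0,0],255],[[-28,0,1],[0,0,0],255],[[-34,0,1],[0,0,0],255],[[-40,0,1],[0,0,0],255],[[-46,0,1],[0,0,0],255],[[-52,0,1],[0,0,0],255],[[-58,0,1],[0,0,0],255],[[-64,0,1],[0,0,0],255],[[-70,0,1],[0,0,0],255],[[-76,0,1.5],[0,0,0],255],[[-83,0,2.5],[0,0,0],255],[[-83,0,2.5],[0,0,0],255],[[-83,0,2.5],[0,0,0],255]]'
python3 - <<'E'
from h import *
cv2.imwrite("pics/scene12.png",capture("scene")); crop(cv2.imread("pics/scene12.png"),220,200,80,60,"s14.png",10)
E
```

```text
t: 23.98
eef_pos: [637.5, 125.7, 7.4]
tcp_rot: [[-0.948, -0.318, -0.001], [-0.318, 0.948, 0.001], [0.001, 0.001, -1.0]]
ft_force: [0.5, -0.0, -1.5]
width: 0.285
```

View pics/s14.png

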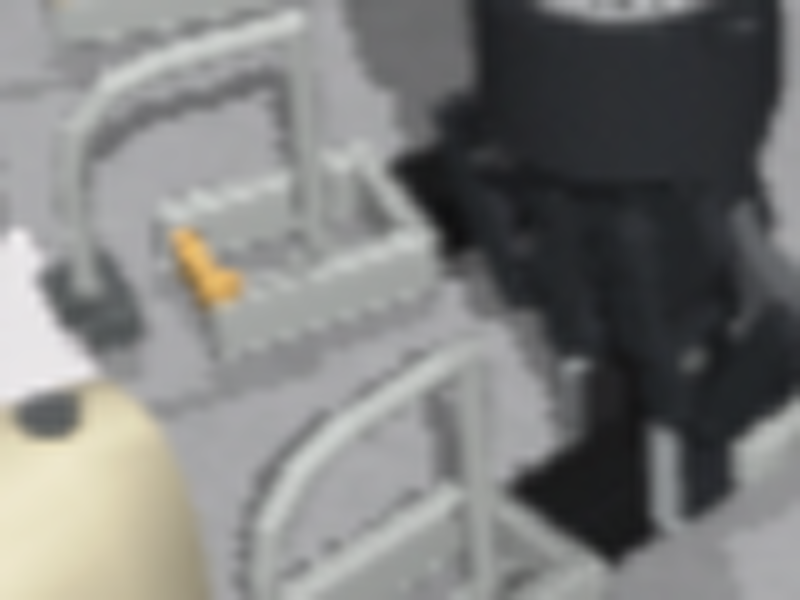

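```bash
python3 -c "
from h import *
crop(cv2.imread('pics/scene12.png'),220,215,100,75,'s15.png',8)"
```

```text
(no output)
```

View pics/s15.png

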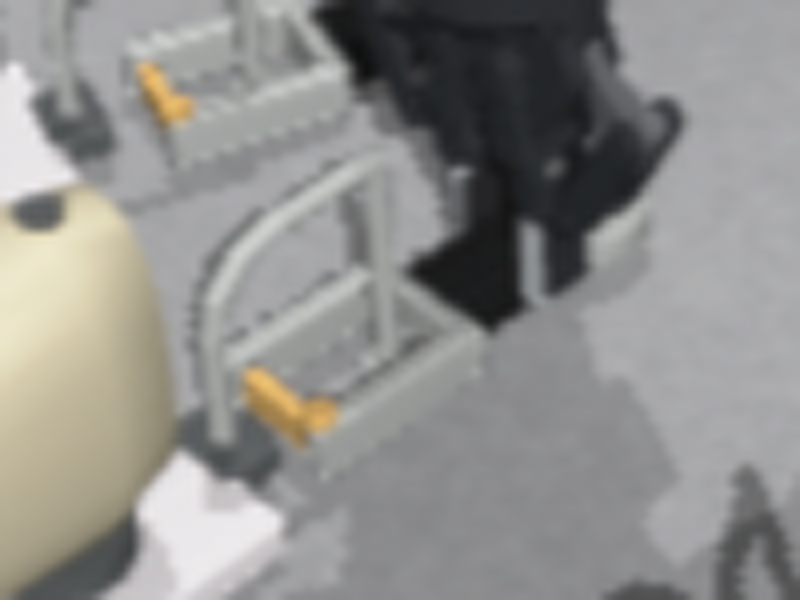

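Bar 1 is inside with the gate shut. Back off 8 mm and release, rising straight.

```bash
python3 -m inch '[[[4,0,1],[0,0,0],255],[[8,0,1],[0,0,0],255],[[8,0,1],[0,0,0],255],[[8,0,1],[0,0,0],60],[[8,0,1],[0,0,0],60],[[8,0,1],[0,0,0],60],[[8,0,1],[0,0,0],60],[[8,0,1],[0,0,0],60],[[8,0,1],[0,0,0],60],[[8,0,1],[0,0,0],60]]'
python3 -m inch '[[[0,0,-20],[0,0,0],60],[[0,0,-50],[0,0,0],60],[[5,0,-80],[0,0,0],60],[[40,0,-110],[0,0,0],60],[[80,0,-150],[0,0,0],60],[[120,0,-190],[0,0,0],60],[[120,0,-200],[0,0,0],60],[[120,0,-200],[0,0,0],60]]'
python3 - <<'E'
from h import *
cv2.imwrite("pics/scene13.png",capture("scene")); crop(cv2.imread("pics/scene13.png"),200,160,133,100,"s16.png",6)
a=np.radians(166.7-63)
# arc start: lever shut at 166.7, axis ~ (545,-377), grip radius 105
ax=np.array([545.5,-376.5]); g=ax+105*np.array([np.cos(np.radians(166.7)),np.sin(np.radians(166.7))]); print(g)
rel([*g,220],down(76.7))
E
```

```text
t: 24.87
eef_pos: [629.6, 123.1, 6.4]
tcp_rot: [[-0.948, -0.318, -0.002], [-0.318, 0.948, 0.001], [0.001, 0.001, -1.0]]
ft_force: [-0.2, -0.2, 0.0]
width: 0.764
t: 25.53
eef_pos: [515.2, 84.1, 213.2]
tcp_rot: [[-0.948, -0.317, 0.005], [-0.317, 0.948, 0.002], [-0.006, -0.0, -1.0]]
ft_force: [-0.1, 0.9, 0.5]
width: 0.767
[ 443.31621836 -352.3447776 ]
t 25.58 tcp [516.3  84.6 210.5] shift [ 207.9 -391.1  -10.5] turn [0.001 0.004 0.555]
```

View pics/s16.png

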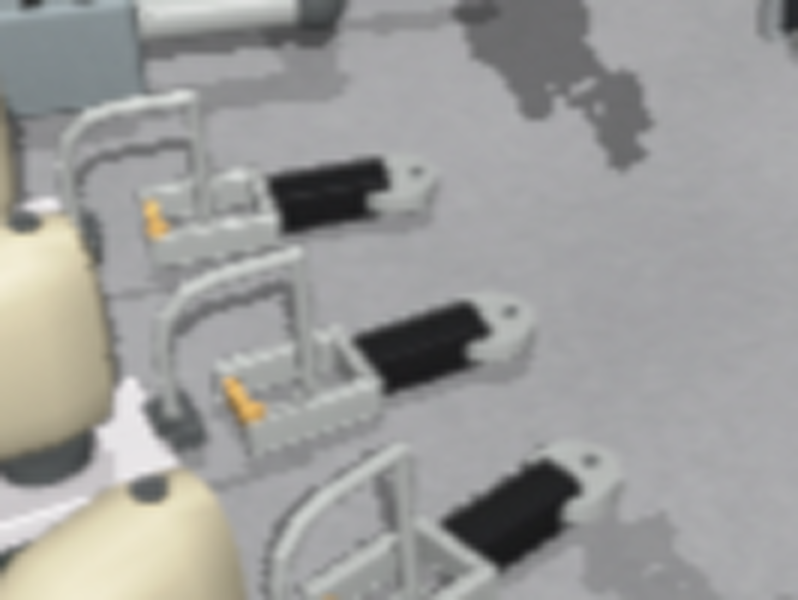

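```bash
python3 -m inch '[[[104,-196,-10],[0,0,0.28],60],[[104,-196,-10],[0,0,0.28],60],[[104,-196,-10],[0,0,0.28],60],[[104,-196,-10],[0,0,0.28],60],[[104,-196,-10],[0,0,0.28],60],[[208,-391,-10],[0,0.004,0.555],130],[[208,-391,-10],[0,0.004,0.555],150],[[208,-391,-10],[0,0.004,0.555],150],[[208,-391,-10],[0,0.004,0.555],150],[[208,-391,-10],[0,0.004,0.555],150],[[208,-391,-10],[0,0.004,0.555],150],[[208,-391,-10],[0,0.004,0.555],150],[[208,-391,-10],[0,0.004,0.555],150]]' 20
python3 - <<'E'
from h import *
p=camera_params("wrist"); cv2.imwrite("pics/w16.png",capture("wrist")); np.save("w16.npy",p,allow_pickle=True)
im=capture("top");cv2.imwrite("pics/top7.png",im)
rel([443.3,-352.3,92],down(76.7)); print(get_obs()["joint_pos"])
E
```

```text
t: 26.67
eef_pos: [442.8, -353.4, 218.3]
tcp_rot: [[-0.973, 0.232, -0.001], [0.232, 0.973, 0.003], [0.001, 0.002, -1.0]]
ft_force: [0.6, 0.2, -1.1]
width: 0.411
t 26.77 tcp [ 443.4 -351.7  218.9] shift [ -0.2  -0.9 126.9] turn [ 0.002 -0.001  0.   ]
[-38.47183994  20.33092301   7.15389651  76.91577579   0.09340588
 -25.19728524]
```

View pics/w16.png

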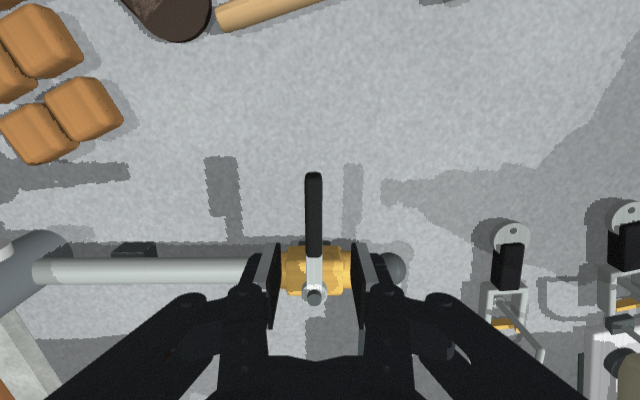

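View pics/top7.png

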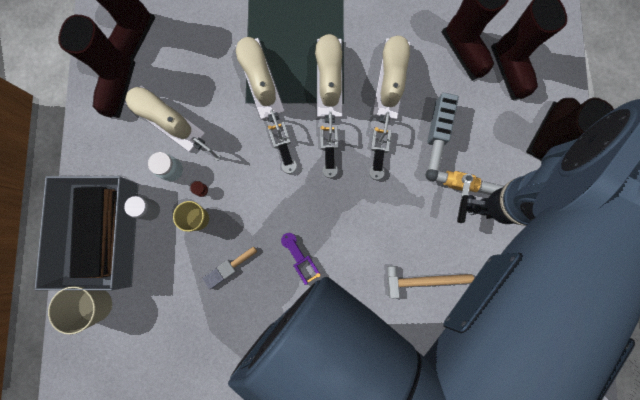

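```bash
python3 -m inch '[[[0,-1,40],[0,0,0],150],[[0,-1,80],[0,0,0],150],[[0,-1,110],[0,0,0],150],[[0,-1,127],[0,0,0],150],[[0,-1,127],[0,0,0],150],[[0,-1,127],[0,0,0],150],[[0,-1,127],[0,0,0],255],[[0,-1,127],[0,0,0],255],[[0,-1,127],[0,0,0],255],[[0,-1,127],[0,0,0],255],[[0,-1,127],[0,0,0],255],[[0,-1,127],[0,0,0],255]]' 20
python3 -m inch '[[[-0.5,10.5,0],[0,0,0.1],255],[[-2.1,20.9,0],[0,0,0.2],255],[[-4.7,31,0],[0,0,0.3],255],[[-8.3,40.9,0],[0,0,0.4],255],[[-12.9,50.3,0],[0,0,0.5],255],[[-18.3,59.3,0],[0,0,0.6],255],[[-24.7,67.6,0],[0,0,0.7],255],[[-30.7,74.2,0],[0,0,0.785],255],[[-30.7,74.2,0],[0,0,0.785],255],[[-30.7,74.2,0],[0,0,0.785],255]]'
python3 -c "
from h import *
o=get_obs();print(np.degrees(np.arctan2(o['tcp_rot'][1,0],o['tcp_rot'][0,0])), np.degrees(np.arctan2(o['eef_pos'][1]+376.5,o['eef_pos'][0]-545.5)))"
```

```text
t: 27.77
eef_pos: [444.1, -353.2, 93.8]
tcp_rot: [[-0.973, 0.23, 0.002], [0.23, 0.973, 0.0], [-0.002, 0.001, -1.0]]
ft_force: [-1.6, -1.0, 8.7]
width: 0.165
t: 28.6
eef_pos: [491.6, -287.5, 94.1]
tcp_rot: [[-0.527, 0.85, 0.003], [0.85, 0.527, 0.001], [-0.001, 0.003, -1.0]]
ft_force: [3.2, 3.0, -7.6]
width: 0.165
121.8289183990758 121.17871294896655
```

Lever at about 121.8°, so roughly 45° open. Release, rise and measure.

```bash
python3 -m inch '[[[0,0,0],[0,0,0],140],[[0,0,0],[0,0,0],140],[[0,0,0],[0,0,0],140],[[0,0,0],[0,0,0],140],[[0,0,0],[0,0,0],140],[[0,0,-40],[0,0,0],140],[[0,0,-80],[0,0,0],140],[[0,0,-120],[0,0,0],100],[[-30,0,-140],[0,0,0],0],[[-60,0,-140],[0,0,0],0],[[-60,0,-140],[0,0,0],0],[[-60,0,-140],[0,0,0],0]]'
python3 - <<'E'
from h import *
p=camera_params("wrist"); im=capture("wrist"); cv2.imwrite("pics/w17.png",im); np.save("w17.npy",p,allow_pickle=True)
E
```

```text
t: 29.6
eef_pos: [523.1, -339.6, 233.4]
tcp_rot: [[-0.526, 0.85, 0.002], [0.85, 0.526, 0.001], [-0.001, 0.002, -1.0]]
ft_force: [-0.4, 0.7, 0.7]
width: 1.001
```

View pics/w17.png

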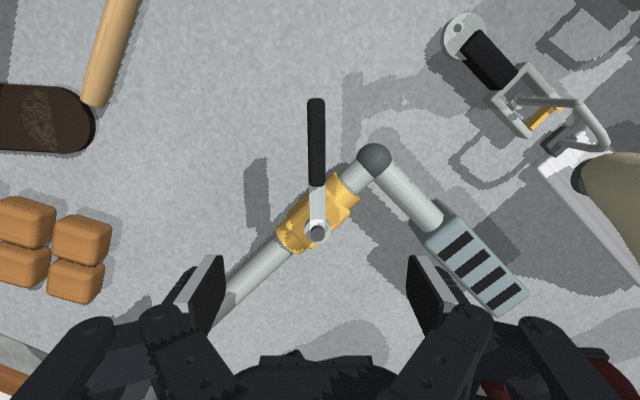

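```bash
python3 - <<'E'
from h import *
p=np.load("w17.npy",allow_pickle=True).item()
def ang(a,b,za,zb=None):
    e=pt(p,*b,zb or za)-pt(p,*a,za); return np.degrees(np.arctan2(e[1],e[0]))
im=cv2.imread("pics/w17.png"); m=(im.max(2)<70).astype(np.uint8); m[:, :295]=0;m[:,340:]=0;m[188:]=0;m[:90]=0
vx,vy,x,y=cv2.fitLine(np.argwhere(m)[:,::-1].astype(np.float32),2,0,.01,.01).ravel(); s=-np.sign(vy)
print("sleeve",ang((x-40*s*vx,y-40*s*vy),(x+40*s*vx,y+40*s*vy),111),"axis-tip",ang((317,232),(316,99),115,111),"pipe",ang((228,297),(374,158),72))
E
# park away from things, look once more
python3 -m inch '[[[0,0,-60],[0,0,0],0],[[60,-40,-80],[0,0,0],0],[[100,-40,-80],[0,0,0],0],[[120,-40,-80],[0,0,0],0],[[120,-40,-80],[0,0,0],0],[[120,-40,-80],[0,0,0],0]]'
python3 - <<'E'
from h import *
im=capture("top");cv2.imwrite("pics/top8.png",im); s=capture("scene"); cv2.imwrite("pics/scene14.png",s)
crop(s,200,80,200,150,"s17.png",4); crop(s,190,170,133,100,"s18.png",6)
E
```

```text
sleeve 122.58891439064068 axis-tip 122.2752818146717 pipe 77.38762433046966
t: 30.15
eef_pos: [423.3, -255.6, 315.0]
tcp_rot: [[-0.528, 0.849, 0.004], [0.849, 0.528, 0.0], [-0.002, 0.003, -1.0]]
ft_force: [-0.5, -0.7, 0.4]
width: 1.001
```

View pics/s18.png

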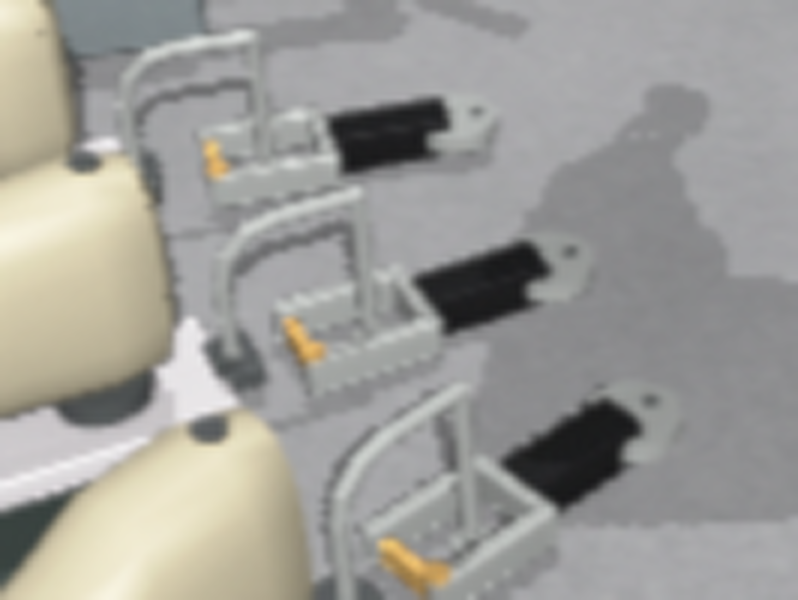

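View pics/top8.png

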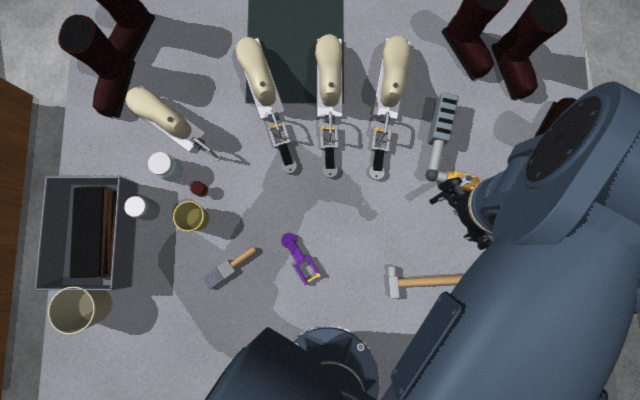

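```bash
python3 -c "
from cell import *
job_done()"
```

```text
the job is handed in; nothing more can be done
```

I shut the valve, clipped the three tags I found onto three D-rings, opened the valve half way and handed the job in at about 30 s. No fourth tag appeared in any view.

- **Valve shut:** I turned the lever until it stopped moving and the wrist force rose to about 20 N. The wrist picture put the lever within about 1° of square to the pipe.
- **Tags:** In the last scene and top pictures each tag lies on the bench with its bar inside the fork, its gate shut and the gripper clear. One tag went to each of the three lasts straight ahead of the robot; the fourth last, on the left, stays free.
- **One correction:** The first tag (rightmost last) was dragged back when I let it go, until its bar rested against the inside of the shut gate. It stayed clipped, and I pushed it forward again with closed fingers so the bar sits mid-bay.
- **Valve half open:** The last wrist picture measured the lever about 45° from the pipe. The calibration error allows a degree or two either way.
- **Other things:** I touched none of the bystanders or the purple look-alike, and they looked unmoved in the last top picture. The arm hides part of the right side there.

No check failed. The scene camera and the top and arm readings disagreed by 3 to 8 mm on where the bars and gates stood, so I took values in between.

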